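# Pack cover-glass boxes and lock the carrier

## Task

Pack the loose cover-glass boxes into the blue carrier: lift its counterweighted bar past its balance point so that it stays open by itself, then lay every box flat in the carrier's tray, side by side and none on top of another. Swing the bar fully down again with the boxes under it, then turn the orange wing knob clockwise until the brass dog is hard home and the knob's clutch slips and clicks, and stop there: let it slip at least one click (20 degrees) but no more than a quarter turn. Put back any box that gets knocked away, and leave the timer, the jar and the stain bottle alone.

Things in the scene. Friction and masses are not known exactly. Their poses are not given: they have to be found in the camera images.
- carrier: blue steel carrier, fixed on the bench; base plate 8 mm thick, x -114 to +140, y +-60 mm, with a tongue to x -152 under the knob post. Origin on the bench under the middle of its tray; +x points from tray to the bar's hinge, away from the robot, z up. Pivot cheeks 82 mm high at x 115, y +-36; rest post 60 mm high at x -98, y +6; knob post at x -127, y +40. With the bar open a gripper closing along carrier y has room over the tray
- tray_floor (a point): middle of the inner floor of the carrier's open black tray, 10 mm above the bench, axes as the carrier's. Inside 142 mm along x, 104 mm along y; walls 4 mm thick, 18 mm above this floor. Holds four boxes in one row along x (say at x -51, -17, +17, +51 mm, y 0)
- bail (a joint): hinge angle of the counterweighted bar (rad): 0 fully down over the tray (underside 53 mm above the bench), grows as its front rises, stop at 1.62. Hinge along carrier y at carrier x +115, z +66 mm. Lifting takes under 2 N. Let go below its balance at about 0.9 rad it falls shut; above it (surely from 1.2) it swings to the stop and stays
- bail_grip (a point): grip point at the bar's front end, middle of the red sleeve (17 mm wide to see, solid is a 12 mm rod along carrier y, about 50 mm free beside the bar). 213 mm from the hinge; bar down: carrier x -98, y -54, z +66 mm. Pinch from above, closing along carrier x, and carry it round the hinge, fingers kept pointing down: the rod turns between them
- dog (a joint): angle of the brass dog and its screw (rad), growing clockwise from above: 2.6 is hard home against its stop, the dog over the bar's end; starts between 0 and 0.7. Turns with the knob (0.03 N m), stays where left, and in no position blocks the bar
- knob (a joint): slip of the wing knob on its screw (rad), clockwise from above; starts at 0. The knob drives the screw through a clutch of 0.15 N m: this stays near 0 until the dog is home, then grows while the dog stands still, one click each 0.35 rad (20 degrees). Turning back turns the dog back and leaves this value
- knob_grip (a point): grip point of the orange wing knob: on its vertical axis, 108 mm above the bench, 11 mm below the knob's top. The wing is a bar 42 mm long (this point's x), 12 mm thick (this point's y), from 95 to 119 mm above the bench; a black collar of 30 mm diameter below it, then the dog
- box_1: cover-glass box, a pale closed square box 30 x 30 x 12 mm, 30 g; origin in the middle of its underside, z up. Several alike; two to four are present
- box_2: cover-glass box, a pale closed square box 30 x 30 x 12 mm, 30 g; origin in the middle of its underside, z up. Several alike; two to four are present
- box_3: cover-glass box, a pale closed square box 30 x 30 x 12 mm, 30 g; origin in the middle of its underside, z up. Several alike; two to four are present
- box_4: cover-glass box, a pale closed square box 30 x 30 x 12 mm, 30 g; origin in the middle of its underside, z up. Several alike; two to four are present
- timer: white bench timer, 66 x 64 x 19 mm, origin under its middle; leave alone
- specimen_jar: white specimen jar with a black lid, 56 mm wide, 72 mm high, origin under its middle; leave alone
- stain_red: red bottle with a white dropper cap, 34 mm wide, 80 mm high, origin under its middle; leave alone
Mind the look-alikes: they are no part of the job. Leave any black or turquoise look-alike of the box_2 alone.

How it is judged (in metres and radians):
On the way, in this order (a step that is already met when the one before it is completed fails the run):
1. the bar stands open by itself, nothing touching the fingers (value of joint bail above 1.5 rad and contact force between the fingers and anything else below 0.05 N), for 0.3 s.
2. every box lies flat and released in the tray, the bar still open (all of step 1 and x of box_1 in the frame of tray_floor between -0.06 and 0.06 m and y of box_1 in the frame of tray_floor between -0.042 and 0.042 m and z of each of box_1, box_2, box_3, box_4 in the frame of tray_floor below 0.006 m and angle between each of box_1, box_2, box_3, box_4's own z axis and vertical below 0.15 rad and x of box_2 in the frame of tray_floor between -0.06 and 0.06 m and y of box_2 in the frame of tray_floor between -0.042 and 0.042 m and x of box_3 in the frame of tray_floor between -0.06 and 0.06 m and y of box_3 in the frame of tray_floor between -0.042 and 0.042 m and x of box_4 in the frame of tray_floor between -0.06 and 0.06 m and y of box_4 in the frame of tray_floor between -0.042 and 0.042 m), for 0.3 s.
3. the bar is fully down over the boxes (x of box_1 in the frame of tray_floor between -0.06 and 0.06 m and y of box_1 in the frame of tray_floor between -0.042 and 0.042 m and z of each of box_1, box_2, box_3, box_4 in the frame of tray_floor below 0.006 m and angle between each of box_1, box_2, box_3, box_4's own z axis and vertical below 0.15 rad and x of box_2 in the frame of tray_floor between -0.06 and 0.06 m and y of box_2 in the frame of tray_floor between -0.042 and 0.042 m and x of box_3 in the frame of tray_floor between -0.06 and 0.06 m and y of box_3 in the frame of tray_floor between -0.042 and 0.042 m and x of box_4 in the frame of tray_floor between -0.06 and 0.06 m and y of box_4 in the frame of tray_floor between -0.042 and 0.042 m and value of joint bail below 0.06 rad), for 0.3 s.
4. the dog is home and the knob has slipped by a click (value of joint dog above 2.52 rad and value of joint knob above 0.3 rad and value of joint bail below 0.06 rad), for 0.1 s.
At the end, for the whole second after the job is handed in: Every box present lies flat (within 0.15 rad, under 6 mm above the floor) and at rest in the tray, its middle within 60 mm (x) and 42 mm (y) of the tray's middle; the bar is down (below 0.06 rad), the dog is home (above 2.52 rad), and the knob has slipped between 0.3 and 1.6 rad; all released (all of step 4 and x of box_1 in the frame of tray_floor between -0.06 and 0.06 m and y of box_1 in the frame of tray_floor between -0.042 and 0.042 m and z of each of box_1, box_2, box_3, box_4 in the frame of tray_floor below 0.006 m and angle between each of box_1, box_2, box_3, box_4's own z axis and vertical below 0.15 rad and x of box_2 in the frame of tray_floor between -0.06 and 0.06 m and y of box_2 in the frame of tray_floor between -0.042 and 0.042 m and x of box_3 in the frame of tray_floor between -0.06 and 0.06 m and y of box_3 in the frame of tray_floor between -0.042 and 0.042 m and x of box_4 in the frame of tray_floor between -0.06 and 0.06 m and y of box_4 in the frame of tray_floor between -0.042 and 0.042 m and linear speed of each of box_1, box_2, box_3, box_4 below 0.03 m/s and value of joint knob below 1.6 rad); the robot touches nothing.
It fails at once if the knob is turned on for more than a quarter turn of slipping (value of joint knob above 1.6 rad).
It fails at once if the timer, the jar or the stain bottle is shifted or tipped (distance of any of timer, specimen_jar, stain_red from where it was at the start of the episode above 0.03 m or angle between any of timer, specimen_jar, stain_red's own z axis and vertical above 0.3 rad).
Of box_1, box_2, box_3, box_4 only 2 to 4 are there at a start; the rules pass over those that are not, and their reading is None.
At some moment in a run one of box_1, box_2, box_3, box_4 may be knocked a few centimetres aside while the robot is not near it.
Once in a run the grip may slacken for a moment while it holds something.
It also fails if it takes over 210 s, if anything falls off the work surface, if the arm or the gripper's body presses on something with over 40 N, if the wrist force passes 120 N, or if a joint passes its speed limit or range.

## Robot

A 6-joint arm with a two-finger parallel gripper is mounted at the origin on the work surface; the furniture and walls round the work are solid. World frame = base frame: x ahead of the robot, y to its left, z up, the work surface at z = 0. Lengths are in mm, angles in rad, forces in N, time in s.
With the tool pointing down it reaches from about 350 to 975 mm from the base axis. Payload 7.1 kg.
Tool frame: the origin (TCP) lies between the finger pads; the fingertips stand 11 mm ahead of it and the grasp point (between the pads) lies 8 mm behind it (bot.tip_reach is the distance from the TCP to the fingertips, in mm); z points along the fingers, y is the line along which they close (so a half turn about z gives the same grasp; the last joint's range is limited). The gripper opens to 88 mm and grips with 3 to 60 N. Pads are 20 mm wide; open, the fingers measure 115 mm over their backs; the gripper's body (75 mm by 178 mm) begins 61 mm behind the grasp point.
Start: joints at [1.16, 0.423, 1.63, -0, 1.089, -0.019], TCP at [238.626, 577.635, 233.675] pointing down, gripper open.
Joint ranges: [-3, 3], [-0.9, 2.11], [0.09, 2.58], [-1.31, 4.45], [0.11, 2.69], [-2.54, 2.54]. Speed limits (rad/s): [2.39, 2.39, 3.01, 3.14, 3.14, 3.14].

## Interface

Orientations are given as [roll, pitch, yaw] about the fixed x, y, z axes, in that order (R = Rz(yaw) Ry(pitch) Rx(roll)).
In Python, from bench import bot, vision gives the robot as it stands.
- The arm moves only by the tool servo_tool, never from a script. Its argument "moves" is a list of rows, each an object of numbers: "dx", "dy", "dz": the shift along the tool's x, y, z in m; "wx", "wy", "wz": the turn, a rotation vector about the tool's x, y, z in units of 6 degrees (1.0 is 6 degrees). In form: [{"dx": .., "dy": .., "dz": .., "wx": .., "wy": .., "wz": ..}, ...]. A call has exactly 8 rows; each row is the pose to reach, as a shift and turn from the pose commanded when the call began, along the tool's axes at that moment; what a row does not reach only later rows make up. A row lasts 1/12 s, in which the tool goes at most 41.7 mm and 7.16 degrees, less where a joint would pass 70% of its speed; a pose out of reach is approached as far as the arm can. A call with a gripper value outside its range is refused whole. "hand" is the closure, from -1 (fully open) to 1 (shut), set as the call begins (left out, the last holds). The fingers move at their own pace and stop on an object; "force" is the grip in N (left out, the last holds). Time passes only in rows, so rows that repeat a pose let the fingers close, or fill a call up. It gives the time, the measured TCP pose, the force, the opening and the grip force at its end, in the units of the state.
- bot.get_obs(): the state, without advancing time (a new reading comes with each control period).
- vision.capture(name): name is "scene" or "top"; returns the picture (384x512x3 uint8, red, green, blue); there is no depth.
- vision.camera_params(name): a dict with "intrinsics" (3x3 intrinsics, pixels), "D" ([k1, k2, p1, p2, k3] as OpenCV has them; the pictures are not rectified), "R" (3x3) and "t" (3): a world point X has camera coordinates R X + t. Camera axes: x right, y down, z forward; pixel columns grow to the right and rows downward; lengths in mm; the calibration is good to about 2 mm. A picture is of the moment at which its call begins. camera_params takes no time and is no camera call.
- bot.job_done(): hands the job in; it is judged then, once.
The state is a dict: "clock": time; "joint_positions": joint angles; "qvel": joint speeds; "effort": joint torques, N m; "tcp_pos": TCP position; "ee_rot": TCP orientation; "contact_force": force on the tool from outside, world axes, zero at the start; "wrist_torque": the same for the moment, N m; "gripper_width": finger opening in mm; "grip_force": force on a finger pad.
Only numpy, scipy, OpenCV 4.12 (cv2) and the standard library are available. Lean on these libraries where they do the work, as an engineer would, in place of code of your own. Each camera call takes 0.05 s, during which the arm holds its last target. There are 200 camera calls.

## Working session

There is one attempt and no reset: what is moved stays moved. The work goes in short steps, Python scripts to look and compute and a tool call to move; the robot and the scene stay as the last step left them, time stands still between calls to the robot, and variables do not carry over. Pictures are saved under pics/ and viewed, at most 14 in all, crops included, and the job is handed in when it is done.

Besides the shell and the picture viewer there is one more tool, called after ">>>" in YAML: its name, and indented under it one key for each argument. servo_tool: Moves the arm, as the interface text tells. Its arguments: {"type":"object","properties":{"moves":{"type":"array","items":{"type":"object","properties":{"dx":{"type":"number"},"dy":{"type":"number"},"dz":{"type":"number"},"wx":{"type":"number"},"wy":{"type":"number"},"wz":{"type":"number"}}}},"hand":{"type":"number"},"force":{"type":"number"}},"required":["moves"]}

```bash
mkdir -p pics; python3 - <<'E'
from bench import bot, vision
import cv2
for n in("scene","top"):
    im=vision.capture(n); cv2.imwrite(f"pics/{n}0.png",im[:,:,::-1])
    p=vision.camera_params(n); print(n,p)
print(bot.get_obs())
E
```

```text
scene {'intrinsics': array([[401.60819826,   0.        , 251.39108824],
       [  0.        , 401.60819826, 190.90847399],
       [  0.        ,   0.        ,   1.        ]]), 'D': array([-0.01201851,  0.        ,  0.        ,  0.        ,  0.        ]), 'R': array([[-0.55420603, -0.83218625,  0.0179368 ],
       [-0.55515672,  0.35348662, -0.75289324],
       [ 0.62020698, -0.42721571, -0.6578982 ]]), 't': array([471.97825357, 220.66955365, 868.31995208])}
top {'intrinsics': array([[393.19355738,   0.        , 263.48067502],
       [  0.        , 393.19355738, 191.72615014],
       [  0.        ,   0.        ,   1.        ]]), 'D': array([-0.10015163,  0.        ,  0.        ,  0.        ,  0.        ]), 'R': array([[-0.01214077, -0.99982155, -0.01447316],
       [-0.99300687,  0.01375533, -0.11725245],
       [ 0.11743061,  0.01294842, -0.99299667]]), 't': array([249.55251557, 446.3482316 , 879.51762631])}
{'clock': 0.1, 'joint_positions': array([ 1.15998586e+00,  4.23787496e-01,  1.63061111e+00, -2.12826582e-05,
        1.08859964e+00, -1.89676206e-02]), 'qvel': array([ 0.0008361 ,  0.00072932, -0.00055553,  0.00042274, -0.00165354,
        0.00220868]), 'effort': array([-3.14750914e-04, -5.45605087e+01, -2.74325019e+01,  6.46156934e-02,
        1.87500031e-02, -4.01794557e-05]), 'tcp_pos': array([238.4489818 , 577.19382259, 232.96598286]), 'ee_rot': array([-3.14018696e+00, -7.82036147e-06,  2.74975969e+00]), 'contact_force': array([ 0.54055383, -0.07410195,  0.25988723]), 'wrist_torque': array([0.00847045, 0.01016463, 0.06395574]), 'grip_force': 0.0, 'gripper_width': 88.01212374822856}
```

View pics/scene0.png

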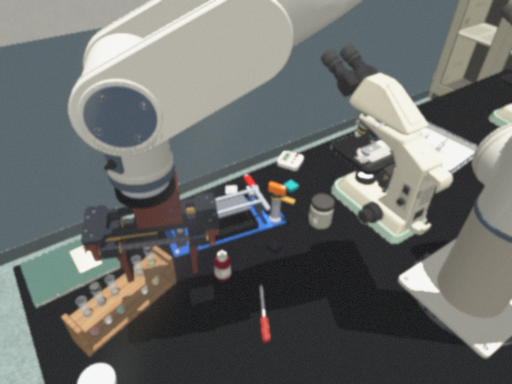

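View pics/top0.png

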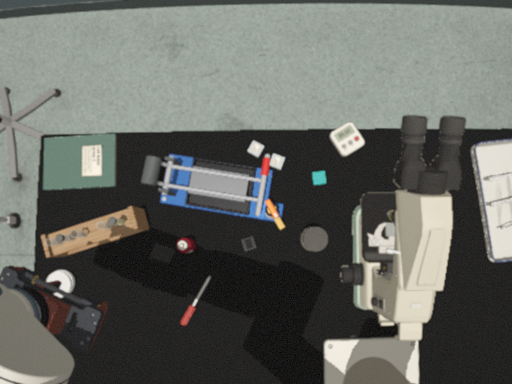

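The scene view shows the blue carrier at about (225,215), the orange knob at (277,187) and the timer at (290,160). The top view shows:
- **Carrier:** around (215,185), with the hinge and counterweight at (152,170), the red sleeve at (266,165) and the orange knob at (275,213).
- **Pale box candidates:** (256,149) and (277,161).
- **Look-alikes:** turquoise at (319,178) and black at (249,243). The timer at (347,139) and the book label at (93,160) are not boxes either.

Next I'll check the choice in a close crop.

```bash
cat > h.py <<'E'
from bench import bot, vision
import cv2, numpy as np
def px2w(name,uv,z):
    p=vision.camera_params(name)
    n=cv2.undistortPoints(np.array([[uv]],float),p["intrinsics"],p["D"])[0,0]
    d=p["R"].T@np.array([n[0],n[1],1]); c=-p["R"].T@p["t"]
    return c+d*(z-c[2])/d[2]
def w2px(name,X):
    p=vision.camera_params(name)
    r=cv2.Rodrigues(p["R"])[0]
    return cv2.projectPoints(np.array([X],float),r,p["t"],p["intrinsics"],p["D"])[0][0,0]
def crop(im,r,c,h,w,s,f):
    cv2.imwrite(f,cv2.resize(im[r:r+h,c:c+w,::-1],None,fx=s,fy=s,interpolation=cv2.INTER_CUBIC))
def blobs(name,im,m,z,mn=15):
    n,l,st,ce=cv2.connectedComponentsWithStats(m.astype(np.uint8))
    for i in range(1,n):
        if st[i,4]>=mn:
            rc=cv2.minAreaRect(np.argwhere(l==i)[:,::-1].astype(np.float32))
            print(name,st[i,4],ce[i].round(1),"w",px2w(name,ce[i],z).round(1),"rect",np.round(rc[1],1),round(rc[2],1))
E
python3 - <<'E'
from h import *
im=cv2.cvtColor(cv2.imread("pics/top0.png"),4); 
crop(im,120,130,135,200,4,"pics/c1.png")
hsv=cv2.cvtColor(im,cv2.COLOR_RGB2HSV); H,S,V=cv2.split(hsv)
roi=np.zeros(H.shape,bool); roi[132:255,135:370]=1
print("white");blobs("top",im,(S<50)&(V>150)&roi,12)
print("orange");blobs("top",im,(H>8)&(H<22)&(S>130)&(V>120)&roi,119)
print("red");blobs("top",im,((H<6)|(H>172))&(S>130)&(V>90)&roi,72)
print("blue");blobs("top",im,(H>100)&(H<125)&(S>130)&(V>70)&roi,8)
E
```

```text
white
top 561 [346.6 141.5] w [569.7  43.7  12. ] rect [28.3 26.9] 56.3
top 164 [255.4 148.3] w [556. 262.  12.] rect [12.5 13. ] 26.6
top 15 [267.2 155.4] w [538.3 234.   12. ] rect [3. 4.] 90.0
top 164 [276.6 160.9] w [524.5 211.9  12. ] rect [12.8 13. ] 20.6
top 2024 [217.5 184. ] w [471.4 352.4  12. ] rect [103.6  40.8] 9.5
top 245 [357.7 231.8] w [354.3  25.7  12. ] rect [45.  5.] 90.0
top 17 [268.8 216.3] w [393.6 232.3  12. ] rect [9.9 2. ] 29.7
top 17 [368.7 238.4] w [3.388e+02 3.000e-01 1.200e+01] rect [12.  1.] 90.0
top 61 [182.2 244.2] w [330.7 435.1  12. ] rect [8. 8.] 90.0
orange
top 105 [270.9 207.2] w [406.5 227.6 119. ] rect [19.7  8. ] 63.4
red
top 124 [265.  165.7] w [502.3 239.1  72. ] rect [ 8.4 17.1] 9.5
top 45 [187.3 241.8] w [336.7 410.7  72. ] rect [12.7  5.7] 45.0
blue
top 158 [183.9 159.4] w [532.8 434.3   8. ] rect [22.5  9.7] 9.5
top 46 [257.3 171.8] w [499.8 258.2   8. ] rect [4.6 9.4] 7.1
top 124 [268.2 184.9] w [468.  232.6   8. ] rect [ 4.6 30.7] 9.5
top 237 [180.1 177.2] w [489.7 442.6   8. ] rect [17.4 13.8] 9.5
top 75 [255. 189.] w [458.6 264.    8. ] rect [ 5.5 13.3] 7.1
top 622 [210.  205.6] w [420.6 370.5   8. ] rect [114.5  17.6] 8.7
top 66 [280.2 208.1] w [412.7 205.3   8. ] rect [13.9  6.5] 74.1
```

View pics/c1.png

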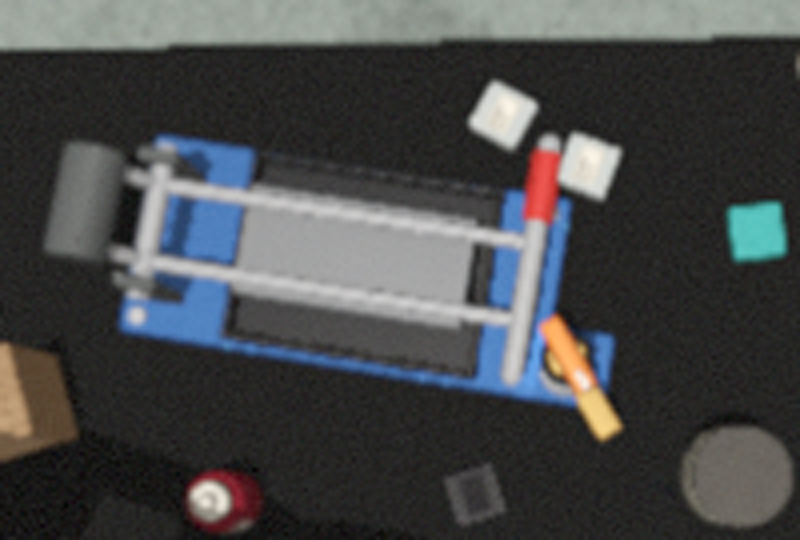

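The crop shows two pale boxes at (256,149) and (277,161). The turquoise and black look-alikes, the jar and the bottle are all clear of the carrier. Next I'll fit the carrier pose from its plate corners and the sleeve.

```bash
cat >> h.py <<'E'
from scipy.spatial.transform import Rotation as Ro
def fitc(pts):  # [(cx,cy),(wx,wy)]
    a=np.array([p[0] for p in pts],float);b=np.array([p[1] for p in pts],float)
    A=(a-a.mean(0))@[1,1j];B=(b-b.mean(0))@[1,1j]
    k=np.vdot(A,B);yaw=np.angle(k);c,s=np.cos(yaw),np.sin(yaw);R=np.array([[c,-s],[s,c]])
    o=b.mean(0)-R@a.mean(0); print("yaw",np.degrees(yaw),"o",o.round(1),"scale",abs(k)/np.vdot(A,A).real,"res",(b-(a@R.T+o)).round(1).tolist())
    return o,R
def go(X,yawdeg):
    o=bot.get_obs();R=Ro.from_euler("xyz",o["ee_rot"])
    d=R.inv().apply(np.array(X,float)-o["tcp_pos"])
    T=Ro.from_euler("xyz",[180,0,yawdeg],degrees=True)
    w=np.degrees((R.inv()*T).as_rotvec())/6
    print("to",np.round(X,1),yawdeg,"-> d(m)",(d/1000).round(4),"w",w.round(2),"clk",round(o["clock"],1))
E
python3 - <<'E'
from h import *
P=[((140,-60,8),(170,153.2)),((140,60,8),(160,202.5)),((-114,-60,8),(272.5,169.5)),((-98,-54,68),(265,165.7))]
o,R=fitc([(c[:2],px2w("top",u,c[2])[:2]) for c,u in P])
k=o+R@[-127,40]; print("knob",k,w2px("top",[*k,119]))
g=o+R@[-98,-54];print("grip",g)
go([g[0],g[1],140],170.6)
E
```

```text
yaw 80.27083477879185 o [465.5 343. ] scale 0.9894624162358064 res [[0.3, -2.5], [-0.5, -0.7], [-0.6, 1.4], [0.9, 1.8]]
knob [404.65590426 224.59143902] [272.37446703 208.0253315 ]
grip [502.20469853 237.28918442]
to [502.2 237.3 140. ] 170.6 -> d(m) [-0.3736 -0.2133  0.0933] w [-0.01 -0.   -2.18] clk 0.1
```

>>> servo_tool:
  moves:
    - {"dx":-0.02,"dy":-0.012,"wz":-0.3}
    - {"dx":-0.05,"dy":-0.029,"wz":-0.6}
    - {"dx":-0.08,"dy":-0.046,"wz":-0.9}
    - {"dx":-0.11,"dy":-0.063,"wz":-1.2}
    - {"dx":-0.14,"dy":-0.08,"wz":-1.5}
    - {"dx":-0.17,"dy":-0.097,"wz":-1.8}
    - {"dx":-0.2,"dy":-0.114,"wz":-2.0}
    - {"dx":-0.23,"dy":-0.131,"wz":-2.18}
  hand: 0.0
  force: 15

```text
invalid input at $.moves[0]: expected keys dx, dy, dz, wx, wy, wz
```

```bash
python3 - <<'E'
from h import *
im=vision.capture("top"); cv2.imwrite("pics/t2.png",im[:,:,::-1]); 
s=vision.capture("scene"); cv2.imwrite("pics/s2.png",s[:,:,::-1]); 
c=np.vstack([im,s]); c=np.hstack([im[100:384,0:400],s[100:384,0:400]]);cv2.imwrite("pics/m2.png",c[:,:,::-1])
print(bot.get_obs()["gripper_width"]);go([502,237.5,140],170.3)
E
```

```text
87.67494862451389
to [502.  237.5 140. ] 170.3 -> d(m) [-0.3733 -0.2134  0.0934] w [-0.01 -0.   -2.12] clk 0.2
```

View pics/m2.png

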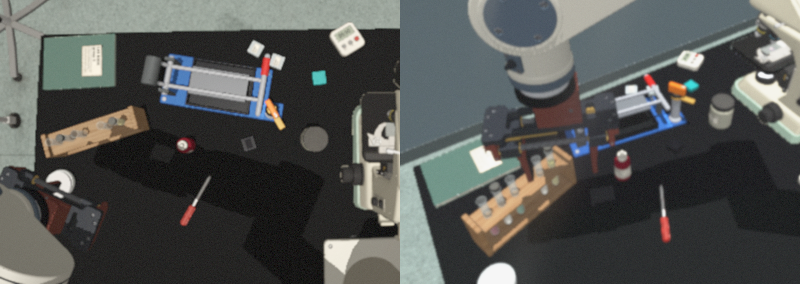

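The picture is unchanged because the call was refused: every row needs all six keys. The arm hasn't moved.

>>> servo_tool:
  moves:
    - {"dx":-0.02,"dy":-0.012,"dz":0,"wx":0,"wy":0,"wz":-0.3}
    - {"dx":-0.05,"dy":-0.029,"dz":0,"wx":0,"wy":0,"wz":-0.6}
    - {"dx":-0.08,"dy":-0.046,"dz":0,"wx":0,"wy":0,"wz":-0.9}
    - {"dx":-0.11,"dy":-0.063,"dz":0,"wx":0,"wy":0,"wz":-1.2}
    - {"dx":-0.14,"dy":-0.08,"dz":0,"wx":0,"wy":0,"wz":-1.5}
    - {"dx":-0.17,"dy":-0.097,"dz":0,"wx":0,"wy":0,"wz":-1.8}
    - {"dx":-0.2,"dy":-0.114,"dz":0,"wx":0,"wy":0,"wz":-2.0}
    - {"dx":-0.23,"dy":-0.131,"dz":0,"wx":0,"wy":0,"wz":-2.1}
  hand: 0.0
  force: 15

```text
clock: 0.87
tcp_pos: [401.9, 367.3, 233.7]
ee_rot: [-3.142, -0.0, 2.971]
contact_force: [0.2, -0.9, -0.5]
gripper_width: 43.9
grip_force: 0.0
```

```bash
python3 - <<'E'
from h import *
print(bot.get_obs()["gripper_width"]);go([502,237.5,140],170.3)
E
```

```text
43.94693644424293
to [502.  237.5 140. ] 170.3 -> d(m) [-0.1207 -0.1109  0.0937] w [-0.   -0.   -0.01] clk 0.9
```

>>> servo_tool:
  moves:
    - {"dx":-0.02,"dy":-0.018,"dz":0,"wx":0,"wy":0,"wz":0}
    - {"dx":-0.04,"dy":-0.036,"dz":0.01,"wx":0,"wy":0,"wz":0}
    - {"dx":-0.06,"dy":-0.055,"dz":0.03,"wx":0,"wy":0,"wz":0}
    - {"dx":-0.08,"dy":-0.074,"dz":0.05,"wx":0,"wy":0,"wz":0}
    - {"dx":-0.1,"dy":-0.092,"dz":0.07,"wx":0,"wy":0,"wz":0}
    - {"dx":-0.115,"dy":-0.106,"dz":0.085,"wx":0,"wy":0,"wz":0}
    - {"dx":-0.12,"dy":-0.111,"dz":0.094,"wx":0,"wy":0,"wz":0}
    - {"dx":-0.12,"dy":-0.111,"dz":0.094,"wx":0,"wy":0,"wz":0}

```text
clock: 1.53
tcp_pos: [500.0, 237.3, 137.8]
ee_rot: [-3.14, -0.003, 2.967]
contact_force: [-0.9, -0.1, 0.5]
gripper_width: 43.9
grip_force: 0.0
```

```bash
python3 - <<'E'
from h import *
im=vision.capture("top"); cv2.imwrite("pics/t3.png",im[:,:,::-1]); 
s=vision.capture("scene"); cv2.imwrite("pics/s3.png",s[:,:,::-1]); 
a=cv2.resize(im[110:384,0:400],(400,274));b=s[120:394,120:320];b=cv2.resize(s[140:240,200:346],(400,274),interpolation=3)
cv2.imwrite("pics/m3.png",np.hstack([a,b])[:,:,::-1])
go([502,237.5,58],170.3)
g=np.array([502,237.3,66]);print(w2px("scene",g))
for n,i in(("scene",s),("top",im)):
    H,S,V=cv2.split(cv2.cvtColor(i,cv2.COLOR_RGB2HSV)); roi=np.zeros(H.shape,bool)
    u,v=w2px(n,g).astype(int);roi[v-25:v+25,u-25:u+25]=1
    blobs(n,i,((H<6)|(H>172))&(S>130)&(V>90)&roi,66)
E
```

```text
to [502.  237.5  58. ] 170.3 -> d(m) [-0.0022 -0.0014  0.0818] w [-0.   -0.01 -0.03] clk 1.6
[250.410367   181.66152514]
scene 74 [248.7 179.9] w [510.3 237.   66. ] rect [10.5  7.8] 56.3
```

View pics/m3.png

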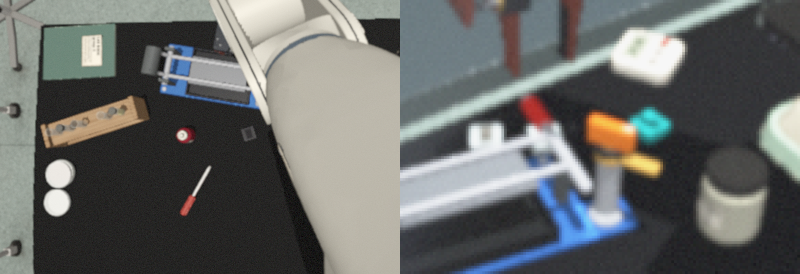

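The top view shows no more boxes where the arm was, only dishes at (60,280) and (57,312), so two boxes are present. The scene crop shows the open fingers above the red sleeve. I'll descend onto it.

>>> servo_tool:
  moves:
    - {"dx":-0.001,"dy":-0.001,"dz":0.01,"wx":0,"wy":0,"wz":0}
    - {"dx":-0.002,"dy":-0.001,"dz":0.025,"wx":0,"wy":0,"wz":0}
    - {"dx":-0.002,"dy":-0.001,"dz":0.04,"wx":0,"wy":0,"wz":0}
    - {"dx":-0.002,"dy":-0.001,"dz":0.055,"wx":0,"wy":0,"wz":0}
    - {"dx":-0.002,"dy":-0.001,"dz":0.068,"wx":0,"wy":0,"wz":0}
    - {"dx":-0.002,"dy":-0.001,"dz":0.077,"wx":0,"wy":0,"wz":0}
    - {"dx":-0.002,"dy":-0.001,"dz":0.081,"wx":0,"wy":0,"wz":0}
    - {"dx":-0.002,"dy":-0.001,"dz":0.081,"wx":0,"wy":0,"wz":0}

```text
clock: 2.3
tcp_pos: [501.7, 238.0, 58.2]
ee_rot: [-3.141, -0.001, 2.971]
contact_force: [-0.5, 0.2, 0.6]
gripper_width: 43.7
grip_force: 0.0
```

>>> servo_tool:
  moves:
    - {"dx":0,"dy":0,"dz":0,"wx":0,"wy":0,"wz":0}
    - {"dx":0,"dy":0,"dz":0,"wx":0,"wy":0,"wz":0}
    - {"dx":0,"dy":0,"dz":0,"wx":0,"wy":0,"wz":0}
    - {"dx":0,"dy":0,"dz":0,"wx":0,"wy":0,"wz":0}
    - {"dx":0,"dy":0,"dz":0,"wx":0,"wy":0,"wz":0}
    - {"dx":0,"dy":0,"dz":0,"wx":0,"wy":0,"wz":0}
    - {"dx":0,"dy":0,"dz":0,"wx":0,"wy":0,"wz":0}
    - {"dx":0,"dy":0,"dz":0,"wx":0,"wy":0,"wz":0}
  hand: 1.0
  force: 12

```text
clock: 2.97
tcp_pos: [502.7, 238.4, 59.1]
ee_rot: [3.14, 0.001, 2.969]
contact_force: [-0.7, 5.5, 0.7]
gripper_width: 12.0
grip_force: 12.0
```

```bash
python3 - <<'E'
from h import *
o=bot.get_obs();print(o["tcp_pos"],o["gripper_width"],o["contact_force"])
for i in range(17):
    t=1.45*i/16; print(i+1, round(0.213*(1-np.cos(t)),3), round(0.213*np.sin(t),3))
E
```

```text
[502.684502   238.40109145  59.10735361] 12.024652667738266 [-0.66666191  5.4687388   0.74186335]
1 0.0 0.0
2 0.001 0.019
3 0.003 0.038
4 0.008 0.057
5 0.014 0.076
6 0.021 0.093
7 0.031 0.11
8 0.041 0.126
9 0.054 0.141
10 0.067 0.155
11 0.082 0.168
12 0.097 0.179
13 0.114 0.189
14 0.131 0.197
15 0.15 0.203
16 0.168 0.208
17 0.187 0.211
```

>>> servo_tool:
  moves:
    - {"dx":0,"dy":0.0004,"dz":-0.0128,"wx":0,"wy":0,"wz":0}
    - {"dx":0,"dy":0.0015,"dz":-0.0255,"wx":0,"wy":0,"wz":0}
    - {"dx":0,"dy":0.0034,"dz":-0.0381,"wx":0,"wy":0,"wz":0}
    - {"dx":0,"dy":0.0061,"dz":-0.0506,"wx":0,"wy":0,"wz":0}
    - {"dx":0,"dy":0.0095,"dz":-0.0629,"wx":0,"wy":0,"wz":0}
    - {"dx":0,"dy":0.0137,"dz":-0.075,"wx":0,"wy":0,"wz":0}
    - {"dx":0,"dy":0.0185,"dz":-0.0869,"wx":0,"wy":0,"wz":0}
    - {"dx":0,"dy":0.0241,"dz":-0.0984,"wx":0,"wy":0,"wz":0}

```text
clock: 3.63
tcp_pos: [507.1, 263.7, 157.9]
ee_rot: [3.137, 0.001, 2.969]
contact_force: [2.7, 15.8, -9.6]
gripper_width: 11.7
grip_force: 12.0
```

>>> servo_tool:
  moves:
    - {"dx":0,"dy":0.0084,"dz":-0.0147,"wx":0,"wy":0,"wz":0}
    - {"dx":0,"dy":0.0181,"dz":-0.0288,"wx":0,"wy":0,"wz":0}
    - {"dx":0,"dy":0.0288,"dz":-0.0421,"wx":0,"wy":0,"wz":0}
    - {"dx":0,"dy":0.0405,"dz":-0.0544,"wx":0,"wy":0,"wz":0}
    - {"dx":0,"dy":0.0532,"dz":-0.0658,"wx":0,"wy":0,"wz":0}
    - {"dx":0,"dy":0.0667,"dz":-0.0761,"wx":0,"wy":0,"wz":0}
    - {"dx":0,"dy":0.0811,"dz":-0.0853,"wx":0,"wy":0,"wz":0}
    - {"dx":0,"dy":0.0961,"dz":-0.0933,"wx":0,"wy":0,"wz":0}

```text
clock: 4.3
tcp_pos: [522.9, 356.9, 249.9]
ee_rot: [3.141, 0.0, 2.97]
contact_force: [3.6, 3.6, -8.7]
gripper_width: 11.5
grip_force: 12.0
```

>>> servo_tool:
  moves:
    - {"dx":0,"dy":0.0077,"dz":-0.0036,"wx":0,"wy":0,"wz":0}
    - {"dx":0,"dy":0.0156,"dz":-0.0068,"wx":0,"wy":0,"wz":0}
    - {"dx":0,"dy":0.0236,"dz":-0.0098,"wx":0,"wy":0,"wz":0}
    - {"dx":0,"dy":0.0317,"dz":-0.0124,"wx":0,"wy":0,"wz":0}
    - {"dx":0,"dy":0.0399,"dz":-0.0146,"wx":0,"wy":0,"wz":0}
    - {"dx":0,"dy":0.0482,"dz":-0.0166,"wx":0,"wy":0,"wz":0}
    - {"dx":0,"dy":0.0566,"dz":-0.0182,"wx":0,"wy":0,"wz":0}
    - {"dx":0,"dy":0.065,"dz":-0.0195,"wx":0,"wy":0,"wz":0}

```text
clock: 4.97
tcp_pos: [534.2, 420.7, 270.4]
ee_rot: [3.141, 0.0, 2.97]
contact_force: [1.0, 0.1, -1.0]
gripper_width: 11.9
grip_force: 12.0
```

>>> servo_tool:
  moves:
    - {"dx":0,"dy":0,"dz":0,"wx":0,"wy":0,"wz":0}
    - {"dx":0,"dy":0,"dz":0,"wx":0,"wy":0,"wz":0}
    - {"dx":0,"dy":0,"dz":-0.01,"wx":0,"wy":0,"wz":0}
    - {"dx":0,"dy":0,"dz":-0.03,"wx":0,"wy":0,"wz":0}
    - {"dx":0,"dy":0,"dz":-0.05,"wx":0,"wy":0,"wz":0}
    - {"dx":0,"dy":0,"dz":-0.07,"wx":0,"wy":0,"wz":0}
    - {"dx":0,"dy":0,"dz":-0.08,"wx":0,"wy":0,"wz":0}
    - {"dx":0,"dy":0,"dz":-0.08,"wx":0,"wy":0,"wz":0}
  hand: 0.0

```text
clock: 5.63
tcp_pos: [534.7, 420.3, 353.3]
ee_rot: [3.138, 0.003, 2.969]
contact_force: [1.0, 0.5, 1.2]
gripper_width: 43.9
grip_force: 0.0
```

>>> servo_tool:
  moves:
    - {"dx":0,"dy":-0.02,"dz":0,"wx":0,"wy":0,"wz":0}
    - {"dx":0,"dy":-0.05,"dz":0,"wx":0,"wy":0,"wz":0}
    - {"dx":0,"dy":-0.08,"dz":0,"wx":0,"wy":0,"wz":0}
    - {"dx":0,"dy":-0.11,"dz":0,"wx":0,"wy":0,"wz":0}
    - {"dx":0,"dy":-0.14,"dz":0,"wx":0,"wy":0,"wz":0}
    - {"dx":0,"dy":-0.17,"dz":0,"wx":0,"wy":0,"wz":0}
    - {"dx":0,"dy":-0.19,"dz":0,"wx":0,"wy":0,"wz":0}
    - {"dx":0,"dy":-0.19,"dz":0,"wx":0,"wy":0,"wz":0}

```text
clock: 6.3
tcp_pos: [500.0, 229.4, 348.9]
ee_rot: [-3.139, -0.002, 2.967]
contact_force: [0.3, 0.2, 0.3]
gripper_width: 44.2
grip_force: 0.0
```

```bash
python3 - <<'E'
from h import *
im=vision.capture("top"); cv2.imwrite("pics/t4.png",im[:,:,::-1]); 
s=vision.capture("scene"); cv2.imwrite("pics/s4.png",s[:,:,::-1]); 
a=im[110:384,0:400];b=cv2.resize(s[100:237,130:330],(400,274),interpolation=3)
cv2.imwrite("pics/m4.png",np.hstack([a,b])[:,:,::-1])
H,S,V=cv2.split(cv2.cvtColor(s,cv2.COLOR_RGB2HSV)); roi=np.zeros(H.shape,bool);roi[170:240,190:300]=1
blobs("scene",s,(S<60)&(V>150)&roi,12)
for p in([556,262,12],[524.5,212,12]):print(w2px("scene",p))
E
```

```text
scene 316 [218.6 181.3] w [604.1 274.7  12. ] rect [ 5.2 67.8] 68.2
scene 121 [231.  189.6] w [555.7 264.1  12. ] rect [ 9. 12.] 90.0
scene 137 [252.6 190.4] w [521.5 216.3  12. ] rect [14.8 12.1] 63.4
scene 156 [275. 213.] w [417.5 217.   12. ] rect [22. 11.] 90.0
[231.56421628 189.28538043]
[253.25727599 189.21950038]
```

View pics/m4.png

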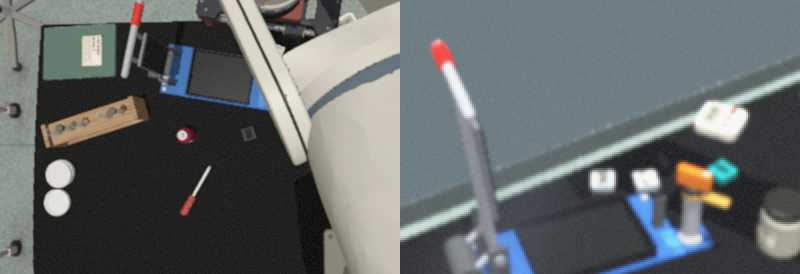

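The bar stands open by itself and the tray at (220,187) in the top view is empty. Both boxes are where they were. Next is box A at (556,262).

```bash
python3 - <<'E'
from h import *
im=cv2.cvtColor(cv2.imread("pics/top0.png"),4);H,S,V=cv2.split(cv2.cvtColor(im,cv2.COLOR_RGB2HSV))
for c in((255,148),(277,161)):
    m=np.zeros(H.shape,np.uint8);m[c[1]-9:c[1]+10,c[0]-9:c[0]+10]=1
    m&=((S<60)&(V>140)).astype(np.uint8)
    n,l,st,ce=cv2.connectedComponentsWithStats(m);i=1+st[1:,4].argmax()
    w=np.array([px2w("top",p[::-1],12)[:2] for p in np.argwhere(l==i)],np.float32)
    print(cv2.minAreaRect(w),w.mean(0))
print(-vision.camera_params("top")["R"].T@vision.camera_params("top")["t"])
go([556,262,80],155.5)
E
```

```text
((556.0236206054688, 262.0913391113281), (31.359634399414062, 31.611534118652344), 60.28396224975586) [555.93286 261.9777 ]
((524.3150024414062, 212.2306671142578), (31.214265823364258, 31.588712692260742), 68.32122802734375) [524.24365 211.85193]
[342.97432867 231.97995424 929.30531451]
to [556 262  80] 155.5 -> d(m) [-0.0491  0.0388  0.2693] w [-0.   -0.01  2.43] clk 6.4
```

>>> servo_tool:
  moves:
    - {"dx":-0.006,"dy":0.005,"dz":0.02,"wx":0,"wy":0,"wz":0.5}
    - {"dx":-0.014,"dy":0.011,"dz":0.055,"wx":0,"wy":0,"wz":1.0}
    - {"dx":-0.022,"dy":0.017,"dz":0.09,"wx":0,"wy":0,"wz":1.6}
    - {"dx":-0.03,"dy":0.023,"dz":0.125,"wx":0,"wy":0,"wz":2.2}
    - {"dx":-0.038,"dy":0.029,"dz":0.16,"wx":0,"wy":0,"wz":2.7}
    - {"dx":-0.045,"dy":0.035,"dz":0.19,"wx":0,"wy":0,"wz":3.1}
    - {"dx":-0.049,"dy":0.038,"dz":0.22,"wx":0,"wy":0,"wz":3.28}
    - {"dx":-0.049,"dy":0.039,"dz":0.24,"wx":0,"wy":0,"wz":3.28}

```text
clock: 7.07
tcp_pos: [555.8, 264.0, 105.9]
ee_rot: [-3.139, -0.002, 2.626]
contact_force: [-0.4, 0.3, 0.1]
gripper_width: 43.8
grip_force: 0.0
```

```bash
python3 - <<'E'
from h import *
s=vision.capture("scene")
H,S,V=cv2.split(cv2.cvtColor(s,cv2.COLOR_RGB2HSV)); roi=np.zeros(H.shape,bool);roi[170:240,190:300]=1
blobs("scene",s,(S<60)&(V>150)&roi,12)
crop(s,110,190,100,133,6,"pics/s5.png")
go([556,262,13.5],150.3)
E
```

```text
scene 332 [218.9 181.3] w [604.  273.8  12. ] rect [ 5.6 68.7] 68.2
scene 125 [230.9 189.7] w [555.4 264.4  12. ] rect [10. 12.] 90.0
scene 125 [252.6 189.7] w [523.6 214.6  12. ] rect [10. 13.] 90.0
scene 172 [275.  212.5] w [419.1 215.8  12. ] rect [22. 11.] 90.0
to [556.  262.   13.5] 150.3 -> d(m) [-0.0031  0.0008  0.0894] w [-0.06 -0.05  0.04] clk 7.1
```

View pics/s5.png

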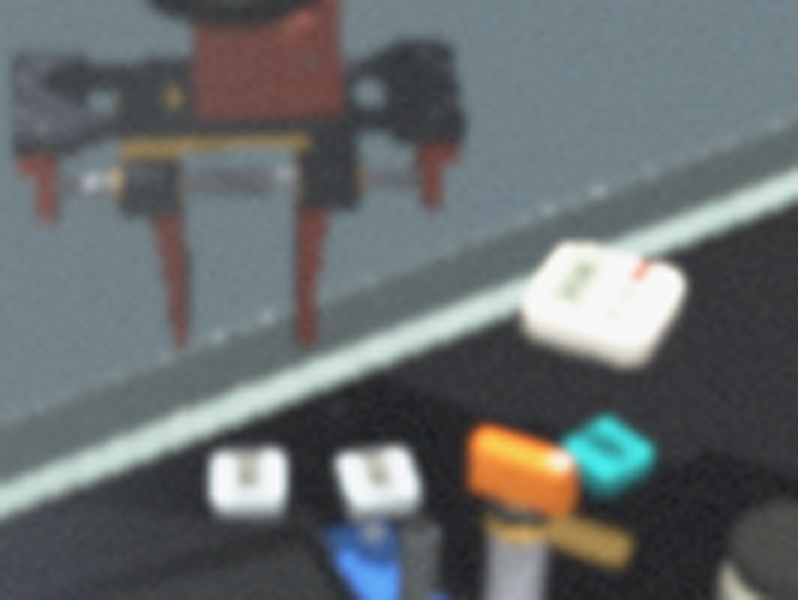

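The crop shows the fingers at (178,345) and (308,345), centred over box A at (248,480). I'll descend and grip it.

>>> servo_tool:
  moves:
    - {"dx":-0.001,"dy":0,"dz":0.015,"wx":0,"wy":0,"wz":0.02}
    - {"dx":-0.002,"dy":0,"dz":0.03,"wx":0,"wy":0,"wz":0}
    - {"dx":-0.002,"dy":0,"dz":0.045,"wx":0,"wy":0,"wz":0}
    - {"dx":-0.002,"dy":0,"dz":0.06,"wx":0,"wy":0,"wz":0}
    - {"dx":-0.002,"dy":0,"dz":0.072,"wx":0,"wy":0,"wz":0}
    - {"dx":-0.002,"dy":0,"dz":0.081,"wx":0,"wy":0,"wz":0}
    - {"dx":-0.002,"dy":0,"dz":0.087,"wx":0,"wy":0,"wz":0}
    - {"dx":-0.002,"dy":0,"dz":0.0885,"wx":0,"wy":0,"wz":0}

```text
clock: 7.78
tcp_pos: [557.7, 262.0, 20.5]
ee_rot: [-3.141, -0.001, 2.627]
contact_force: [-0.4, -0.1, 0.0]
gripper_width: 44.1
grip_force: 0.0
```

>>> servo_tool:
  moves:
    - {"dx":0,"dy":0,"dz":0,"wx":0,"wy":0,"wz":0}
    - {"dx":0,"dy":0,"dz":0,"wx":0,"wy":0,"wz":0}
    - {"dx":0,"dy":0,"dz":0,"wx":0,"wy":0,"wz":0}
    - {"dx":0,"dy":0,"dz":0,"wx":0,"wy":0,"wz":0}
    - {"dx":0,"dy":0,"dz":0,"wx":0,"wy":0,"wz":0}
    - {"dx":0,"dy":0,"dz":0,"wx":0,"wy":0,"wz":0}
    - {"dx":0,"dy":0,"dz":0,"wx":0,"wy":0,"wz":0}
    - {"dx":0,"dy":0,"dz":0,"wx":0,"wy":0,"wz":0}
  hand: 1.0
  force: 20

```text
clock: 8.45
tcp_pos: [558.5, 262.0, 22.0]
ee_rot: [3.141, 0.001, 2.626]
contact_force: [-0.6, -0.8, 5.0]
gripper_width: 29.1
grip_force: 20.0
```

The fingers are about 8 mm too high: the last offsets were worked out before the arm had settled. I'll open, lower and grip again.

>>> servo_tool:
  moves:
    - {"dx":0,"dy":0,"dz":0,"wx":0,"wy":0,"wz":0}
    - {"dx":0,"dy":0,"dz":0,"wx":0,"wy":0,"wz":0}
    - {"dx":0,"dy":0,"dz":0,"wx":0,"wy":0,"wz":0}
    - {"dx":0,"dy":0,"dz":0,"wx":0,"wy":0,"wz":0}
    - {"dx":0.001,"dy":0,"dz":0.002,"wx":0,"wy":0,"wz":0}
    - {"dx":0.002,"dy":0,"dz":0.004,"wx":0,"wy":0,"wz":0}
    - {"dx":0.002,"dy":0,"dz":0.006,"wx":0,"wy":0,"wz":0}
    - {"dx":0.002,"dy":0,"dz":0.007,"wx":0,"wy":0,"wz":0}
  hand: 0.0

```text
clock: 9.12
tcp_pos: [556.0, 262.8, 13.9]
ee_rot: [-3.141, -0.0, 2.626]
contact_force: [0.3, -0.9, -0.1]
gripper_width: 43.9
grip_force: 0.0
```

>>> servo_tool:
  moves:
    - {"dx":0,"dy":0,"dz":0,"wx":0,"wy":0,"wz":0}
    - {"dx":0,"dy":0,"dz":0,"wx":0,"wy":0,"wz":0}
    - {"dx":0,"dy":0,"dz":0,"wx":0,"wy":0,"wz":0}
    - {"dx":0,"dy":0,"dz":0,"wx":0,"wy":0,"wz":0}
    - {"dx":0,"dy":0,"dz":0,"wx":0,"wy":0,"wz":0}
    - {"dx":0,"dy":0,"dz":0,"wx":0,"wy":0,"wz":0}
    - {"dx":0,"dy":0,"dz":0,"wx":0,"wy":0,"wz":0}
    - {"dx":0,"dy":0,"dz":0,"wx":0,"wy":0,"wz":0}
  hand: 1.0
  force: 20

```text
clock: 9.78
tcp_pos: [556.4, 262.8, 14.4]
ee_rot: [3.142, 0.0, 2.626]
contact_force: [-0.1, 0.7, -0.4]
gripper_width: 30.1
grip_force: 20.0
```

>>> servo_tool:
  moves:
    - {"dx":0,"dy":0,"dz":-0.01,"wx":0,"wy":0,"wz":0}
    - {"dx":0,"dy":0,"dz":-0.025,"wx":0,"wy":0,"wz":0}
    - {"dx":0,"dy":0,"dz":-0.04,"wx":0,"wy":0,"wz":0}
    - {"dx":0,"dy":0,"dz":-0.055,"wx":0,"wy":0,"wz":0}
    - {"dx":0,"dy":0,"dz":-0.07,"wx":0,"wy":0,"wz":0}
    - {"dx":0,"dy":0,"dz":-0.08,"wx":0,"wy":0,"wz":0}
    - {"dx":0,"dy":0,"dz":-0.08,"wx":0,"wy":0,"wz":0}
    - {"dx":0,"dy":0,"dz":-0.08,"wx":0,"wy":0,"wz":0}

```text
clock: 10.45
tcp_pos: [556.8, 263.1, 95.6]
ee_rot: [3.14, 0.001, 2.626]
contact_force: [-0.6, -0.7, -0.5]
gripper_width: 29.7
grip_force: 20.0
```

```bash
cat >>h.py <<'E'
YC=80.27;CO=np.array([465.5,343.0]);a=np.radians(YC);RC=np.array([[np.cos(a),-np.sin(a)],[np.sin(a),np.cos(a)]])
def cw(x,y):return CO+RC@[x,y]
E
python3 - <<'E'
from h import *
go([*cw(20,0),60],80.3)
print(bot.get_obs()["joint_positions"])
E
```

```text
to [468.9 362.7  60. ] 80.3 -> d(m) [0.1257 0.0433 0.0355] w [ 0.02  0.   11.7 ] clk 10.4
[ 4.22008286e-01  5.88182880e-01  1.73072989e+00 -2.84226011e-05
  8.20654249e-01 -6.33403160e-01]
```

>>> servo_tool:
  moves:
    - {"dx":0.008,"dy":0.003,"dz":0,"wx":0,"wy":0,"wz":0.7}
    - {"dx":0.022,"dy":0.008,"dz":0,"wx":0,"wy":0,"wz":1.7}
    - {"dx":0.038,"dy":0.013,"dz":0,"wx":0,"wy":0,"wz":2.8}
    - {"dx":0.054,"dy":0.018,"dz":0,"wx":0,"wy":0,"wz":3.9}
    - {"dx":0.07,"dy":0.024,"dz":0,"wx":0,"wy":0,"wz":5.0}
    - {"dx":0.086,"dy":0.03,"dz":0,"wx":0,"wy":0,"wz":6.1}
    - {"dx":0.102,"dy":0.035,"dz":0,"wx":0,"wy":0,"wz":7.1}
    - {"dx":0.114,"dy":0.039,"dz":0,"wx":0,"wy":0,"wz":8.0}

```text
clock: 11.12
tcp_pos: [474.9, 353.3, 93.3]
ee_rot: [-3.14, 0.001, 1.784]
contact_force: [0.4, 0.4, -0.5]
gripper_width: 29.4
grip_force: 20.0
```

>>> servo_tool:
  moves:
    - {"dx":0,"dy":0,"dz":0,"wx":0,"wy":0,"wz":0.8}
    - {"dx":0,"dy":0,"dz":0,"wx":0,"wy":0,"wz":1.6}
    - {"dx":0,"dy":0,"dz":0,"wx":0,"wy":0,"wz":2.3}
    - {"dx":0,"dy":0,"dz":0,"wx":0,"wy":0,"wz":2.9}
    - {"dx":0,"dy":0,"dz":0,"wx":0,"wy":0,"wz":3.4}
    - {"dx":0,"dy":0,"dz":0,"wx":0,"wy":0,"wz":3.7}
    - {"dx":0,"dy":0,"dz":0,"wx":0,"wy":0,"wz":3.7}
    - {"dx":0,"dy":0,"dz":0,"wx":0,"wy":0,"wz":3.7}

```text
clock: 11.78
tcp_pos: [475.9, 352.6, 93.6]
ee_rot: [-3.141, 0.001, 1.402]
contact_force: [-0.2, 0.1, 0.1]
gripper_width: 29.9
grip_force: 2.0
```

```bash
python3 - <<'E'
from h import *
print(bot.get_obs()["gripper_width"])
go([*cw(20,0),25],80.3)
s=vision.capture("scene"); crop(s,110,150,125,180,4.4,"pics/s6.png")
im=vision.capture("top"); cv2.imwrite("pics/t6.png",im[:,:,::-1])
E
```

```text
29.924191548364867
to [468.9 362.7  25. ] 80.3 -> d(m) [ 0.0088 -0.0086  0.0686] w [-0.01  0.01  0.01] clk 11.8
```

View pics/s6.png

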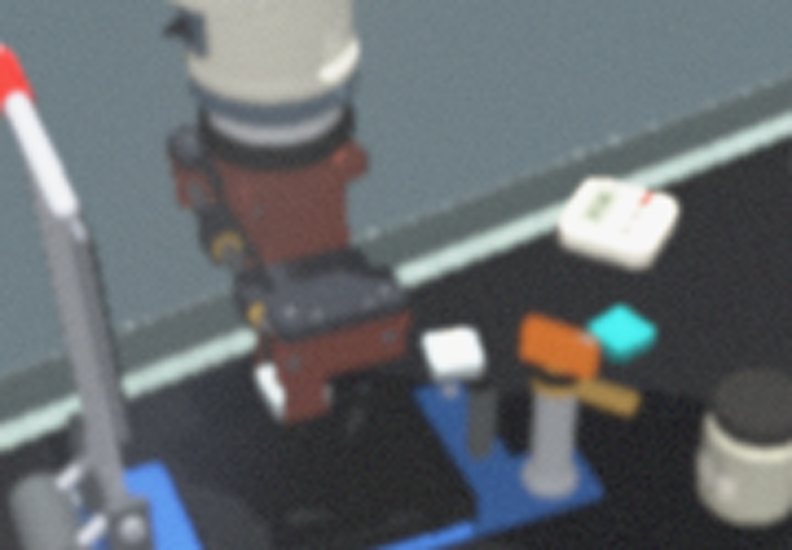

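The grip slackened to 2 N and the box has tilted a little between the pads, at (270,390). I'll restore the force, descend over the tray and look again.

>>> servo_tool:
  moves:
    - {"dx":0,"dy":0,"dz":0,"wx":0,"wy":0,"wz":0}
    - {"dx":0,"dy":0,"dz":0,"wx":0,"wy":0,"wz":0}
    - {"dx":0,"dy":0,"dz":0,"wx":0,"wy":0,"wz":0}
    - {"dx":0.002,"dy":-0.002,"dz":0.01,"wx":0,"wy":0,"wz":0}
    - {"dx":0.005,"dy":-0.005,"dz":0.02,"wx":0,"wy":0,"wz":0}
    - {"dx":0.009,"dy":-0.009,"dz":0.03,"wx":0,"wy":0,"wz":0}
    - {"dx":0.009,"dy":-0.009,"dz":0.04,"wx":0,"wy":0,"wz":0}
    - {"dx":0.009,"dy":-0.009,"dz":0.045,"wx":0,"wy":0,"wz":0}
  hand: 1.0
  force: 20

```text
clock: 12.55
tcp_pos: [467.8, 363.1, 47.1]
ee_rot: [-3.14, 0.002, 1.402]
contact_force: [-0.2, -0.3, -0.4]
gripper_width: 29.9
grip_force: 20.0
```

```bash
python3 - <<'E'
from h import *
o=bot.get_obs();print(o["gripper_width"],o["grip_force"])
go([*cw(20,0),25],80.3)
s=vision.capture("scene"); crop(s,150,170,75,100,7,"pics/s7.png")
E
```

```text
29.926281191312693 19.999693036079407
to [468.9 362.7  25. ] 80.3 -> d(m) [-0.0001  0.0012  0.0221] w [-0.02  0.02  0.  ] clk 12.6
```

View pics/s7.png

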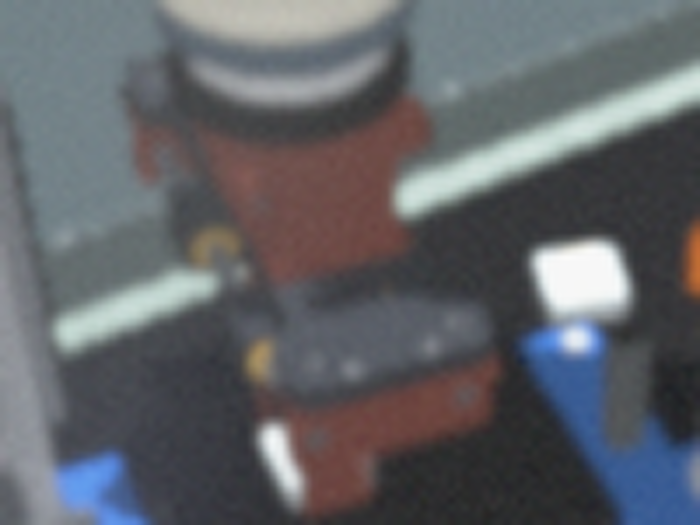

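That sliver matches a flat box sticking 5 mm out of the 20 mm pads, and the grip is back at 20 N. I'll set it down.

>>> servo_tool:
  moves:
    - {"dx":0,"dy":0.001,"dz":0.004,"wx":0,"wy":0,"wz":0}
    - {"dx":0,"dy":0.001,"dz":0.008,"wx":0,"wy":0,"wz":0}
    - {"dx":0,"dy":0.001,"dz":0.012,"wx":0,"wy":0,"wz":0}
    - {"dx":0,"dy":0.001,"dz":0.015,"wx":0,"wy":0,"wz":0}
    - {"dx":0,"dy":0.001,"dz":0.018,"wx":0,"wy":0,"wz":0}
    - {"dx":0,"dy":0.001,"dz":0.02,"wx":0,"wy":0,"wz":0}
    - {"dx":0,"dy":0.001,"dz":0.022,"wx":0,"wy":0,"wz":0}
    - {"dx":0,"dy":0.001,"dz":0.022,"wx":0,"wy":0,"wz":0}

```text
clock: 13.27
tcp_pos: [469.9, 363.0, 27.1]
ee_rot: [-3.141, 0.0, 1.401]
contact_force: [0.4, -0.1, 0.4]
gripper_width: 29.6
grip_force: 20.0
```

>>> servo_tool:
  moves:
    - {"dx":0,"dy":0,"dz":0,"wx":0,"wy":0,"wz":0}
    - {"dx":0,"dy":0,"dz":0,"wx":0,"wy":0,"wz":0}
    - {"dx":0,"dy":0,"dz":0,"wx":0,"wy":0,"wz":0}
    - {"dx":0,"dy":0,"dz":-0.01,"wx":0,"wy":0,"wz":0}
    - {"dx":0,"dy":0,"dz":-0.03,"wx":0,"wy":0,"wz":0}
    - {"dx":0,"dy":0,"dz":-0.05,"wx":0,"wy":0,"wz":0}
    - {"dx":0,"dy":0,"dz":-0.07,"wx":0,"wy":0,"wz":0}
    - {"dx":0,"dy":0,"dz":-0.08,"wx":0,"wy":0,"wz":0}
  hand: 0.0

```text
clock: 13.93
tcp_pos: [471.0, 364.0, 110.4]
ee_rot: [3.139, -0.003, 1.401]
contact_force: [0.1, 1.5, -0.3]
gripper_width: 44.2
grip_force: 0.0
```

```bash
python3 - <<'E'
from h import *
s=vision.capture("scene")
H,S,V=cv2.split(cv2.cvtColor(s,cv2.COLOR_RGB2HSV)); roi=np.zeros(H.shape,bool);roi[170:240,170:300]=1
blobs("scene",s,(S<60)&(V>150)&roi,12);print(w2px("scene",[*cw(20,0),22]))
crop(s,150,170,75,100,7,"pics/s8.png")
go([524.3,212.2,105],158.3)
E
```

```text
scene 47 [244.4 171.5] w [602.6 190.3  12. ] rect [ 4. 14.] 90.0
scene 129 [252.6 189.6] w [524.  214.3  12. ] rect [11.4 12. ] 71.6
scene 133 [190.6 192.4] w [604.2 361.7  12. ] rect [ 4.8 27.7] 68.2
scene 56 [174.6 213.4] w [554.1 432.8  12. ] rect [28.2  5.2] 68.2
scene 130 [275.1 213.9] w [414.7 218.5  12. ] rect [10.5 19.7] 17.1
scene 156 [214.9 220.4] w [477.2 359.2  12. ] rect [12.5 13. ] 63.4
scene 23 [171.3 229.7] w [506.5 464.   12. ] rect [7. 3.] 90.0
scene 21 [179.6 229.2] w [497.2 446.4  12. ] rect [4.2 4.2] 45.0
[215.14865552 220.12796201]
to [524.3 212.2 105. ] 158.3 -> d(m) [-0.1412  0.0776  0.0061] w [ 6.0e-02 -1.0e-02 -1.3e+01] clk 14.0
```

Box A sits in the tray at scene pixel (215,220), where I predicted it. Box B is next and hasn't moved.

>>> servo_tool:
  moves:
    - {"dx":-0.01,"dy":0.006,"dz":0,"wx":0,"wy":0,"wz":-0.8}
    - {"dx":-0.028,"dy":0.015,"dz":0,"wx":0,"wy":0,"wz":-1.8}
    - {"dx":-0.046,"dy":0.025,"dz":0,"wx":0,"wy":0,"wz":-2.9}
    - {"dx":-0.064,"dy":0.035,"dz":0,"wx":0,"wy":0,"wz":-4.0}
    - {"dx":-0.082,"dy":0.045,"dz":0,"wx":0,"wy":0,"wz":-5.1}
    - {"dx":-0.1,"dy":0.055,"dz":0,"wx":0,"wy":0,"wz":-6.2}
    - {"dx":-0.118,"dy":0.065,"dz":0,"wx":0,"wy":0,"wz":-7.3}
    - {"dx":-0.136,"dy":0.075,"dz":0,"wx":0,"wy":0,"wz":-8.3}

```text
clock: 14.65
tcp_pos: [520.8, 215.4, 106.9]
ee_rot: [-3.141, -0.0, 2.276]
contact_force: [0.1, -0.8, 0.6]
gripper_width: 43.6
grip_force: 0.0
```

>>> servo_tool:
  moves:
    - {"dx":0,"dy":0,"dz":0,"wx":0,"wy":0,"wz":-1.0}
    - {"dx":0,"dy":0,"dz":0,"wx":0,"wy":0,"wz":-2.0}
    - {"dx":0,"dy":0,"dz":0,"wx":0,"wy":0,"wz":-3.0}
    - {"dx":0,"dy":0,"dz":0,"wx":0,"wy":0,"wz":-3.9}
    - {"dx":0,"dy":0,"dz":0,"wx":0,"wy":0,"wz":-4.5}
    - {"dx":0,"dy":0,"dz":0,"wx":0,"wy":0,"wz":-4.7}
    - {"dx":0,"dy":0,"dz":0,"wx":0,"wy":0,"wz":-4.7}
    - {"dx":0,"dy":0,"dz":0,"wx":0,"wy":0,"wz":-4.7}

```text
clock: 15.32
tcp_pos: [520.8, 216.4, 107.2]
ee_rot: [-3.141, -0.0, 2.761]
contact_force: [0.4, 0.1, -0.0]
gripper_width: 43.8
grip_force: 0.0
```

```bash
python3 - <<'E'
from h import *
go([524.3,212.6,13.5],158.3)
s=vision.capture("scene")
H,S,V=cv2.split(cv2.cvtColor(s,cv2.COLOR_RGB2HSV)); roi=np.zeros(H.shape,bool);roi[170:230,205:270]=1
blobs("scene",s,(S<60)&(V>150)&roi,12)
E
```

```text
to [524.3 212.6  13.5] 158.3 -> d(m) [-0.0047 -0.0022  0.0937] w [-0.   -0.   -0.02] clk 15.3
scene 242 [226.1 178.4] w [603.8 250.5  12. ] rect [ 5.6 51.6] 68.2
scene 133 [252.6 190.4] w [521.6 216.2  12. ] rect [14.3 12.1] 63.4
scene 162 [214.9 220.5] w [477.  359.2  12. ] rect [12.1 15.1] 74.1
```

>>> servo_tool:
  moves:
    - {"dx":-0.002,"dy":-0.001,"dz":0.015,"wx":0,"wy":0,"wz":0}
    - {"dx":-0.0045,"dy":-0.002,"dz":0.03,"wx":0,"wy":0,"wz":0}
    - {"dx":-0.0045,"dy":-0.002,"dz":0.047,"wx":0,"wy":0,"wz":0}
    - {"dx":-0.0045,"dy":-0.002,"dz":0.063,"wx":0,"wy":0,"wz":0}
    - {"dx":-0.0045,"dy":-0.002,"dz":0.077,"wx":0,"wy":0,"wz":0}
    - {"dx":-0.0045,"dy":-0.002,"dz":0.087,"wx":0,"wy":0,"wz":0}
    - {"dx":-0.0045,"dy":-0.002,"dz":0.092,"wx":0,"wy":0,"wz":0}
    - {"dx":-0.0045,"dy":-0.002,"dz":0.093,"wx":0,"wy":0,"wz":0}

```text
clock: 16.03
tcp_pos: [523.9, 212.8, 13.5]
ee_rot: [-3.141, -0.001, 2.762]
contact_force: [-0.4, -0.4, -0.3]
gripper_width: 43.6
grip_force: 0.0
```

>>> servo_tool:
  moves:
    - {"dx":0,"dy":0,"dz":0,"wx":0,"wy":0,"wz":0}
    - {"dx":0,"dy":0,"dz":0,"wx":0,"wy":0,"wz":0}
    - {"dx":0,"dy":0,"dz":0,"wx":0,"wy":0,"wz":0}
    - {"dx":0,"dy":0,"dz":0,"wx":0,"wy":0,"wz":0}
    - {"dx":0,"dy":0,"dz":0,"wx":0,"wy":0,"wz":0}
    - {"dx":0,"dy":0,"dz":0,"wx":0,"wy":0,"wz":0}
    - {"dx":0,"dy":0,"dz":0,"wx":0,"wy":0,"wz":0}
    - {"dx":0,"dy":0,"dz":0,"wx":0,"wy":0,"wz":0}
  hand: 1.0
  force: 20

```text
clock: 16.7
tcp_pos: [524.9, 213.1, 15.1]
ee_rot: [3.141, 0.001, 2.762]
contact_force: [-1.1, -0.1, 6.1]
gripper_width: 30.0
grip_force: 20.0
```

>>> servo_tool:
  moves:
    - {"dx":0,"dy":0,"dz":-0.01,"wx":0,"wy":0,"wz":0}
    - {"dx":0,"dy":0,"dz":-0.025,"wx":0,"wy":0,"wz":0}
    - {"dx":0,"dy":0,"dz":-0.04,"wx":0,"wy":0,"wz":0}
    - {"dx":0,"dy":0,"dz":-0.055,"wx":0,"wy":0,"wz":0}
    - {"dx":0,"dy":0,"dz":-0.07,"wx":0,"wy":0,"wz":0}
    - {"dx":0,"dy":0,"dz":-0.08,"wx":0,"wy":0,"wz":0}
    - {"dx":0,"dy":0,"dz":-0.09,"wx":0,"wy":0,"wz":0}
    - {"dx":0,"dy":0,"dz":-0.09,"wx":0,"wy":0,"wz":0}

```text
clock: 17.37
tcp_pos: [525.4, 213.3, 106.4]
ee_rot: [3.14, 0.002, 2.762]
contact_force: [0.7, -0.4, -0.9]
gripper_width: 29.5
grip_force: 20.0
```

```bash
python3 - <<'E'
from h import *
go([*cw(-25,0),104],80.3)
E
```

```text
to [461.3 318.4 104. ] 80.3 -> d(m) [0.0985 0.0738 0.0024] w [ 0.03  0.   12.99] clk 17.4
```

>>> servo_tool:
  moves:
    - {"dx":0.006,"dy":0.005,"dz":0,"wx":0,"wy":0,"wz":0.8}
    - {"dx":0.018,"dy":0.014,"dz":0,"wx":0,"wy":0,"wz":1.8}
    - {"dx":0.032,"dy":0.024,"dz":0,"wx":0,"wy":0,"wz":2.9}
    - {"dx":0.046,"dy":0.034,"dz":0,"wx":0,"wy":0,"wz":4.0}
    - {"dx":0.06,"dy":0.045,"dz":0,"wx":0,"wy":0,"wz":5.1}
    - {"dx":0.074,"dy":0.056,"dz":0,"wx":0,"wy":0,"wz":6.2}
    - {"dx":0.088,"dy":0.066,"dz":0,"wx":0,"wy":0,"wz":7.3}
    - {"dx":0.098,"dy":0.074,"dz":0,"wx":0,"wy":0,"wz":8.3}

```text
clock: 18.03
tcp_pos: [459.5, 318.6, 103.6]
ee_rot: [-3.14, 0.0, 1.888]
contact_force: [0.1, -0.6, 0.1]
gripper_width: 29.9
grip_force: 20.0
```

>>> servo_tool:
  moves:
    - {"dx":0,"dy":0,"dz":0,"wx":0,"wy":0,"wz":1.0}
    - {"dx":0,"dy":0,"dz":0,"wx":0,"wy":0,"wz":2.0}
    - {"dx":0,"dy":0,"dz":0,"wx":0,"wy":0,"wz":3.0}
    - {"dx":0,"dy":0,"dz":0,"wx":0,"wy":0,"wz":3.9}
    - {"dx":0,"dy":0,"dz":0,"wx":0,"wy":0,"wz":4.5}
    - {"dx":0,"dy":0,"dz":0,"wx":0,"wy":0,"wz":4.7}
    - {"dx":0,"dy":0,"dz":0,"wx":0,"wy":0,"wz":4.7}
    - {"dx":0,"dy":0,"dz":0,"wx":0,"wy":0,"wz":4.7}

```text
clock: 18.7
tcp_pos: [460.5, 317.8, 104.0]
ee_rot: [-3.141, 0.0, 1.403]
contact_force: [0.4, 0.1, -0.3]
gripper_width: 29.5
grip_force: 20.0
```

```bash
python3 - <<'E'
from h import *
go([*cw(-25,0),25],80.3)
s=vision.capture("scene")
H,S,V=cv2.split(cv2.cvtColor(s,cv2.COLOR_RGB2HSV)); roi=np.zeros(H.shape,bool);roi[170:240,195:270]=1
blobs("scene",s,(S<60)&(V>150)&roi,22)
E
```

```text
to [461.3 318.4  25. ] 80.3 -> d(m) [0.0007 0.0007 0.079 ] w [-0.    0.    0.01] clk 18.7
scene 155 [209.  185.1] w [593.7 310.4  22. ] rect [ 5.2 31.6] 68.2
scene 53 [227.4 192.1] w [542.2 283.3  22. ] rect [10.  6.] 90.0
scene 155 [214.9 220.4] w [468.3 363.7  22. ] rect [12.5 13. ] 63.4
```

>>> servo_tool:
  moves:
    - {"dx":0.0005,"dy":0.0005,"dz":0.012,"wx":0,"wy":0,"wz":0}
    - {"dx":0.0005,"dy":0.0005,"dz":0.026,"wx":0,"wy":0,"wz":0}
    - {"dx":0.0005,"dy":0.0005,"dz":0.04,"wx":0,"wy":0,"wz":0}
    - {"dx":0.0005,"dy":0.0005,"dz":0.053,"wx":0,"wy":0,"wz":0}
    - {"dx":0.0005,"dy":0.0005,"dz":0.064,"wx":0,"wy":0,"wz":0}
    - {"dx":0.0005,"dy":0.0005,"dz":0.072,"wx":0,"wy":0,"wz":0}
    - {"dx":0.0005,"dy":0.0005,"dz":0.077,"wx":0,"wy":0,"wz":0}
    - {"dx":0.0005,"dy":0.0005,"dz":0.079,"wx":0,"wy":0,"wz":0}

```text
clock: 19.42
tcp_pos: [460.9, 318.1, 25.0]
ee_rot: [-3.14, 0.001, 1.401]
contact_force: [-6.9, -2.9, 18.0]
gripper_width: 29.9
grip_force: 20.0
```

>>> servo_tool:
  moves:
    - {"dx":0,"dy":0,"dz":0,"wx":0,"wy":0,"wz":0}
    - {"dx":0,"dy":0,"dz":0,"wx":0,"wy":0,"wz":0}
    - {"dx":0,"dy":0,"dz":0,"wx":0,"wy":0,"wz":0}
    - {"dx":0,"dy":0,"dz":-0.01,"wx":0,"wy":0,"wz":0}
    - {"dx":0,"dy":0,"dz":-0.03,"wx":0,"wy":0,"wz":0}
    - {"dx":0,"dy":0,"dz":-0.06,"wx":0,"wy":0,"wz":0}
    - {"dx":0,"dy":0,"dz":-0.09,"wx":0,"wy":0,"wz":0}
    - {"dx":0,"dy":0,"dz":-0.12,"wx":0,"wy":0,"wz":0}
  hand: 0.0

```text
clock: 20.08
tcp_pos: [461.2, 318.3, 147.4]
ee_rot: [3.141, -0.0, 1.401]
contact_force: [0.9, -0.1, -0.2]
gripper_width: 43.9
grip_force: 0.0
```

```bash
python3 - <<'E'
from h import *
s=vision.capture("scene");im=vision.capture("top")
H,S,V=cv2.split(cv2.cvtColor(s,cv2.COLOR_RGB2HSV)); roi=np.zeros(H.shape,bool);roi[185:260,195:270]=1
blobs("scene",s,(S<60)&(V>150)&roi,22);print(w2px("scene",[*cw(-25,0),22]))
b=cv2.resize(s[140:240,170:303],(400,300),interpolation=3)
cv2.imwrite("pics/m9.png",np.hstack([im[84:384,0:400],b])[:,:,::-1])
g=cw(115-213*np.cos(1.62),-54);go([*g,66+213*np.sin(1.62)-8+70],170.3)
E
```

```text
scene 90 [203.2 187.8] w [592.1 329.1  22. ] rect [ 5.1 22.5] 71.6
scene 154 [232.4 215.7] w [459.  318.8  22. ] rect [12.  13.9] 71.6
scene 161 [214.9 220.5] w [468.2 363.9  22. ] rect [12.3 13.9] 71.6
scene 92 [221.6 254.8] w [365.6 405.1  22. ] rect [ 9. 11.] 90.0
[232.10943164 215.13384699]
to [539.9 457.5 340.7] 170.3 -> d(m) [ 0.1494  0.0528 -0.1884] w [  0.1   0.  -15. ] clk 20.2
```

View pics/m9.png

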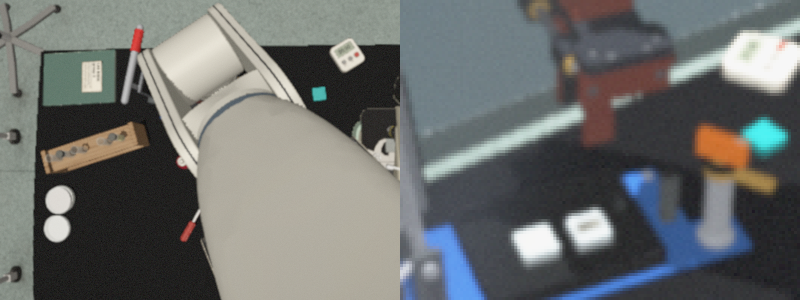

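Both boxes lie flat in the tray at (537,243) and (589,229) in the right-hand crop, with no other pale box in view. Now I'll rise, turn, and come over the raised bar.

>>> servo_tool:
  moves:
    - {"dx":0,"dy":0,"dz":-0.015,"wx":0,"wy":0,"wz":-0.8}
    - {"dx":0,"dy":0,"dz":-0.04,"wx":0,"wy":0,"wz":-1.8}
    - {"dx":0,"dy":0,"dz":-0.065,"wx":0,"wy":0,"wz":-2.9}
    - {"dx":0,"dy":0,"dz":-0.09,"wx":0,"wy":0,"wz":-4.0}
    - {"dx":0,"dy":0,"dz":-0.115,"wx":0,"wy":0,"wz":-5.1}
    - {"dx":0,"dy":0,"dz":-0.14,"wx":0,"wy":0,"wz":-6.2}
    - {"dx":0,"dy":0,"dz":-0.165,"wx":0,"wy":0,"wz":-7.3}
    - {"dx":0,"dy":0,"dz":-0.19,"wx":0,"wy":0,"wz":-8.4}

```text
clock: 20.85
tcp_pos: [460.9, 318.1, 336.5]
ee_rot: [-3.141, -0.0, 2.286]
contact_force: [0.1, 0.0, -0.3]
gripper_width: 43.7
grip_force: 0.0
```

>>> servo_tool:
  moves:
    - {"dx":0,"dy":0,"dz":-0.005,"wx":0,"wy":0,"wz":-1.0}
    - {"dx":0,"dy":0,"dz":-0.01,"wx":0,"wy":0,"wz":-2.0}
    - {"dx":0,"dy":0,"dz":-0.01,"wx":0,"wy":0,"wz":-3.0}
    - {"dx":0,"dy":0,"dz":-0.01,"wx":0,"wy":0,"wz":-4.0}
    - {"dx":0,"dy":0,"dz":-0.01,"wx":0,"wy":0,"wz":-5.0}
    - {"dx":0,"dy":0,"dz":-0.01,"wx":0,"wy":0,"wz":-6.0}
    - {"dx":0,"dy":0,"dz":-0.01,"wx":0,"wy":0,"wz":-6.6}
    - {"dx":0,"dy":0,"dz":-0.01,"wx":0,"wy":0,"wz":-6.6}

```text
clock: 21.52
tcp_pos: [461.0, 318.1, 345.2]
ee_rot: [-3.141, -0.0, 2.974]
contact_force: [-0.4, 1.1, -0.6]
gripper_width: 43.8
grip_force: 0.0
```

```bash
python3 - <<'E'
from h import *
im=vision.capture("top");s=vision.capture("scene")
for n,i,r in(("top",im,(105,165,100,170)),("scene",s,(80,180,120,200))):
    H,S,V=cv2.split(cv2.cvtColor(i,cv2.COLOR_RGB2HSV)); roi=np.zeros(H.shape,bool);roi[r[0]:r[1],r[2]:r[3]]=1
    blobs(n,i,((H<6)|(H>172))&(S>130)&(V>90)&roi,281)
g=cw(115-213*np.cos(1.62),-54);print(g,w2px("top",[*g,281]),w2px("scene",[*g,279]));go([*g,340],170.3)
E
```

```text
scene 74 [150.2 126.8] w [546.9 459.4 281. ] rect [10.7  7.6] 63.4
[539.92937245 457.54489843] [136.95375655 124.29795826] [152.56555759 128.89204135]
to [539.9 457.5 340. ] 170.3 -> d(m) [-0.0538  0.1507  0.0052] w [-0.   -0.   -0.03] clk 21.6
```

>>> servo_tool:
  moves:
    - {"dx":-0.006,"dy":0.016,"dz":0,"wx":0,"wy":0,"wz":0}
    - {"dx":-0.014,"dy":0.04,"dz":0,"wx":0,"wy":0,"wz":0}
    - {"dx":-0.024,"dy":0.067,"dz":0,"wx":0,"wy":0,"wz":0}
    - {"dx":-0.034,"dy":0.095,"dz":0,"wx":0,"wy":0,"wz":0}
    - {"dx":-0.043,"dy":0.12,"dz":0,"wx":0,"wy":0,"wz":0}
    - {"dx":-0.05,"dy":0.14,"dz":0.003,"wx":0,"wy":0,"wz":0}
    - {"dx":-0.053,"dy":0.149,"dz":0.005,"wx":0,"wy":0,"wz":0}
    - {"dx":-0.054,"dy":0.151,"dz":0.005,"wx":0,"wy":0,"wz":0}

```text
clock: 22.28
tcp_pos: [540.1, 459.0, 338.9]
ee_rot: [-3.14, -0.001, 2.971]
contact_force: [-0.9, 0.0, -1.1]
gripper_width: 43.8
grip_force: 0.0
```

>>> servo_tool:
  moves:
    - {"dx":0,"dy":0,"dz":0.008,"wx":0,"wy":0,"wz":0}
    - {"dx":0,"dy":0,"dz":0.018,"wx":0,"wy":0,"wz":0}
    - {"dx":0,"dy":0,"dz":0.03,"wx":0,"wy":0,"wz":0}
    - {"dx":0,"dy":0,"dz":0.042,"wx":0,"wy":0,"wz":0}
    - {"dx":0,"dy":0,"dz":0.053,"wx":0,"wy":0,"wz":0}
    - {"dx":0,"dy":0,"dz":0.062,"wx":0,"wy":0,"wz":0}
    - {"dx":0,"dy":0,"dz":0.067,"wx":0,"wy":0,"wz":0}
    - {"dx":0,"dy":0,"dz":0.069,"wx":0,"wy":0,"wz":0}

```text
clock: 22.95
tcp_pos: [539.7, 457.6, 269.9]
ee_rot: [-3.14, -0.001, 2.972]
contact_force: [-0.1, 0.7, -0.4]
gripper_width: 43.4
grip_force: 0.0
```

>>> servo_tool:
  moves:
    - {"dx":0,"dy":0,"dz":0,"wx":0,"wy":0,"wz":0}
    - {"dx":0,"dy":0,"dz":0,"wx":0,"wy":0,"wz":0}
    - {"dx":0,"dy":0,"dz":0,"wx":0,"wy":0,"wz":0}
    - {"dx":0,"dy":0,"dz":0,"wx":0,"wy":0,"wz":0}
    - {"dx":0,"dy":0,"dz":0,"wx":0,"wy":0,"wz":0}
    - {"dx":0,"dy":0,"dz":0,"wx":0,"wy":0,"wz":0}
    - {"dx":0,"dy":0,"dz":0,"wx":0,"wy":0,"wz":0}
    - {"dx":0,"dy":0,"dz":0,"wx":0,"wy":0,"wz":0}
  hand: 1.0
  force: 12

```text
clock: 23.62
tcp_pos: [540.3, 458.3, 271.9]
ee_rot: [3.141, 0.001, 2.972]
contact_force: [0.1, 1.2, 2.5]
gripper_width: 11.9
grip_force: 12.0
```

```bash
python3 - <<'E'
from h import *
o=bot.get_obs();p=o["tcp_pos"]
print(p,o["gripper_width"],RC.T@(p[:2]-CO))
t0=1.62;th=np.linspace(1.62,0,25)
y=-.213*np.cos(th);z=.213*np.sin(th)
for b in(0,8,16):
    for i in range(b+1,b+9):print(i,round(y[i]-y[b],4),round(z[b]-z[i],4))
s=vision.capture("scene")
H,S,V=cv2.split(cv2.cvtColor(s,cv2.COLOR_RGB2HSV)); roi=np.zeros(H.shape,bool);roi[185:250,195:290]=1
blobs("scene",s,(S<60)&(V>150)&roi,22)
E
```

```text
[540.25127589 458.32193055 271.88639268] 11.934269986204828 [126.29641211 -54.18595022]
1 -0.0144 -0.0002
2 -0.0287 0.0005
3 -0.043 0.0022
4 -0.0571 0.0049
5 -0.071 0.0085
6 -0.0847 0.0131
7 -0.098 0.0185
8 -0.1109 0.0249
9 -0.0124 0.0072
10 -0.0244 0.0152
11 -0.0357 0.024
12 -0.0465 0.0336
13 -0.0565 0.0438
14 -0.0659 0.0548
15 -0.0745 0.0663
16 -0.0823 0.0783
17 -0.007 0.0126
18 -0.0131 0.0256
19 -0.0183 0.039
20 -0.0226 0.0527
21 -0.026 0.0667
22 -0.0284 0.0808
23 -0.0298 0.0951
24 -0.0303 0.1095
scene 91 [203.3 187.8] w [592. 329.  22.] rect [ 5.1 22.5] 71.6
scene 167 [275.1 212.5] w [410.9 222.2  22. ] rect [22. 11.] 90.0
scene 154 [232.4 215.7] w [459.  318.8  22. ] rect [12.  13.9] 71.6
scene 161 [215.  220.5] w [468.1 363.7  22. ] rect [13.4 13. ] 63.4
```

>>> servo_tool:
  moves:
    - {"dx":0,"dy":-0.0144,"dz":0,"wx":0,"wy":0,"wz":0}
    - {"dx":0,"dy":-0.0287,"dz":0.0005,"wx":0,"wy":0,"wz":0}
    - {"dx":0,"dy":-0.043,"dz":0.0022,"wx":0,"wy":0,"wz":0}
    - {"dx":0,"dy":-0.0571,"dz":0.0049,"wx":0,"wy":0,"wz":0}
    - {"dx":0,"dy":-0.071,"dz":0.0085,"wx":0,"wy":0,"wz":0}
    - {"dx":0,"dy":-0.0847,"dz":0.0131,"wx":0,"wy":0,"wz":0}
    - {"dx":0,"dy":-0.098,"dz":0.0185,"wx":0,"wy":0,"wz":0}
    - {"dx":0,"dy":-0.1109,"dz":0.0249,"wx":0,"wy":0,"wz":0}

```text
clock: 24.33
tcp_pos: [520.9, 348.3, 246.5]
ee_rot: [3.141, -0.0, 2.972]
contact_force: [-0.1, 0.9, 0.4]
gripper_width: 11.5
grip_force: 12.0
```

>>> servo_tool:
  moves:
    - {"dx":0,"dy":-0.0124,"dz":0.0072,"wx":0,"wy":0,"wz":0}
    - {"dx":0,"dy":-0.0244,"dz":0.0152,"wx":0,"wy":0,"wz":0}
    - {"dx":0,"dy":-0.0357,"dz":0.024,"wx":0,"wy":0,"wz":0}
    - {"dx":0,"dy":-0.0465,"dz":0.0336,"wx":0,"wy":0,"wz":0}
    - {"dx":0,"dy":-0.0565,"dz":0.0438,"wx":0,"wy":0,"wz":0}
    - {"dx":0,"dy":-0.0659,"dz":0.0548,"wx":0,"wy":0,"wz":0}
    - {"dx":0,"dy":-0.0745,"dz":0.0663,"wx":0,"wy":0,"wz":0}
    - {"dx":0,"dy":-0.0823,"dz":0.0783,"wx":0,"wy":0,"wz":0}

```text
clock: 25.0
tcp_pos: [507.0, 266.9, 167.2]
ee_rot: [3.142, -0.0, 2.972]
contact_force: [-1.6, 3.5, -1.8]
gripper_width: 10.9
grip_force: 12.0
```

>>> servo_tool:
  moves:
    - {"dx":0,"dy":-0.007,"dz":0.0126,"wx":0,"wy":0,"wz":0}
    - {"dx":0,"dy":-0.0131,"dz":0.0256,"wx":0,"wy":0,"wz":0}
    - {"dx":0,"dy":-0.0183,"dz":0.039,"wx":0,"wy":0,"wz":0}
    - {"dx":0,"dy":-0.0226,"dz":0.0527,"wx":0,"wy":0,"wz":0}
    - {"dx":0,"dy":-0.026,"dz":0.0667,"wx":0,"wy":0,"wz":0}
    - {"dx":0,"dy":-0.0284,"dz":0.0808,"wx":0,"wy":0,"wz":0}
    - {"dx":0,"dy":-0.0298,"dz":0.0951,"wx":0,"wy":0,"wz":0}
    - {"dx":0,"dy":-0.0303,"dz":0.1085,"wx":0,"wy":0,"wz":0}

```text
clock: 25.67
tcp_pos: [502.6, 238.5, 59.0]
ee_rot: [3.14, 0.001, 2.971]
contact_force: [-0.7, 1.5, 20.7]
gripper_width: 11.5
grip_force: 12.0
```

```bash
python3 - <<'E'
from h import *
go([502.5,238,59],170.3);o=bot.get_obs();print(o["tcp_pos"],o["contact_force"],o["gripper_width"])
E
```

```text
to [502.5 238.   59. ] 170.3 -> d(m) [ 0.     -0.0005  0.    ] w [ 0.02  0.01 -0.01] clk 25.7
[502.60605544 238.46376476  59.0306026 ] [-0.72649999  1.50521326 20.74496028] 11.542804634135608
```

The bar is down on its rest post. I'll release, rise, and look at the knob.

>>> servo_tool:
  moves:
    - {"dx":0,"dy":0,"dz":0,"wx":0,"wy":0,"wz":0}
    - {"dx":0,"dy":0,"dz":0,"wx":0,"wy":0,"wz":0}
    - {"dx":0,"dy":0,"dz":0,"wx":0,"wy":0,"wz":0}
    - {"dx":0,"dy":0,"dz":-0.015,"wx":0,"wy":0,"wz":0}
    - {"dx":0,"dy":0,"dz":-0.045,"wx":0,"wy":0,"wz":0}
    - {"dx":0,"dy":0,"dz":-0.08,"wx":0,"wy":0,"wz":0}
    - {"dx":0,"dy":0,"dz":-0.11,"wx":0,"wy":0,"wz":0}
    - {"dx":0,"dy":0,"dz":-0.14,"wx":0,"wy":0,"wz":0}
  hand: 0.0

```text
clock: 26.33
tcp_pos: [502.3, 237.5, 201.8]
ee_rot: [3.141, 0.001, 2.972]
contact_force: [0.7, -0.0, -0.4]
gripper_width: 44.1
grip_force: 0.0
```

>>> servo_tool:
  moves:
    - {"dx":0.01,"dy":0.03,"dz":0,"wx":0,"wy":0,"wz":0}
    - {"dx":0.01,"dy":0.06,"dz":-0.01,"wx":0,"wy":0,"wz":0}
    - {"dx":0,"dy":0.09,"dz":-0.03,"wx":0,"wy":0,"wz":0}
    - {"dx":0,"dy":0.12,"dz":-0.05,"wx":0,"wy":0,"wz":0}
    - {"dx":0,"dy":0.15,"dz":-0.07,"wx":0,"wy":0,"wz":0}
    - {"dx":0,"dy":0.18,"dz":-0.09,"wx":0,"wy":0,"wz":0}
    - {"dx":0,"dy":0.21,"dz":-0.1,"wx":0,"wy":0,"wz":0}
    - {"dx":0,"dy":0.22,"dz":-0.1,"wx":0,"wy":0,"wz":0}

```text
clock: 27.0
tcp_pos: [540.6, 458.6, 303.5]
ee_rot: [3.136, 0.004, 2.974]
contact_force: [0.3, -0.6, -0.3]
gripper_width: 44.1
grip_force: 0.0
```

```bash
python3 - <<'E'
from h import *
im=vision.capture("top");s=vision.capture("scene")
a=cv2.resize(im[140:240,200:333],(400,300),interpolation=3)
b=cv2.resize(s[150:250,180:313],(400,300),interpolation=3)
cv2.imwrite("pics/m10.png",np.hstack([a,b])[:,:,::-1])
H,S,V=cv2.split(cv2.cvtColor(im,cv2.COLOR_RGB2HSV)); roi=np.zeros(H.shape,bool);roi[190:240,255:300]=1
m=(H>5)&(H<15)&(S>120)&(V>120)&roi
blobs("top",im,m,119)
w=np.array([px2w("top",p[::-1],119)[:2] for p in np.argwhere(m)],np.float32);print(cv2.minAreaRect(w))
print("exp",cw(-127,40)); go([*cw(-127,40),135],170.3)
E
```

```text
top 29 [270.1 204.7] w [411.7 229.2 119. ] rect [11.3  2.8] 45.0
((410.97174072265625, 227.35311889648438), (23.432344436645508, 5.862704753875732), 44.09457778930664)
exp [404.61170084 224.58709941]
to [404.6 224.6 135. ] 170.3 -> d(m) [ 0.0942 -0.2504  0.1645] w [0.   0.01 0.01] clk 27.1
```

View pics/m10.png

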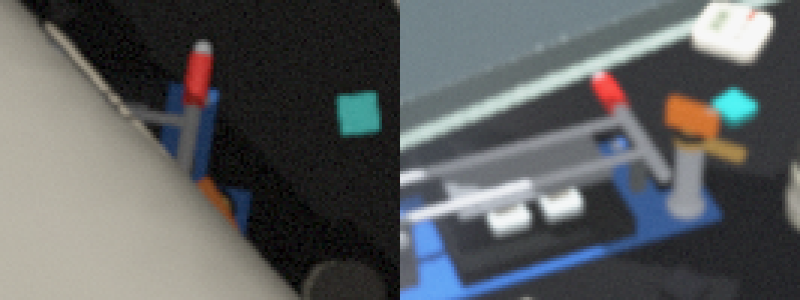

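The top view of the knob is blocked by the arm, but the scene crop shows the bar down over both boxes. I'll take the wing and dog directions from the first top picture.

```bash
python3 - <<'E'
from h import *
im=cv2.cvtColor(cv2.imread("pics/top0.png"),4);h=cv2.cvtColor(im,cv2.COLOR_RGB2HSV);H,S,V=cv2.split(h)
for r in range(196,232,2):print(r,[f"{H[r,c]}/{V[r,c]}" if S[r,c]>100 and H[r,c]<30 and V[r,c]>90 else "." for c in range(262,288)])
for lo,hi,z in((8,15.5,119),(15.5,25,88)):
    m=np.zeros(H.shape,bool);m[194:232,260:290]=1;m&=(H>lo)&(H<hi)&(S>120)&(V>120)
    w=np.array([px2w("top",p[::-1],z)[:2] for p in np.argwhere(m)],np.float32);print(m.sum(),w.mean(0),cv2.minAreaRect(w),cv2.fitLine(w,2,0,.01,.01).ravel())
E
```

```text
196 ['.', '.', '.', '.', '.', '.', '.', '.', '.', '.', '.', '.', '.', '.', '.', '.', '.', '.', '.', '.', '.', '.', '.', '.', '.', '.']
198 ['.', '.', '.', '.', '.', '.', '.', '8/93', '.', '.', '.', '.', '.', '.', '.', '.', '.', '.', '.', '.', '.', '.', '.', '.', '.', '.']
200 ['.', '.', '.', '.', '.', '10/227', '14/242', '14/226', '12/165', '.', '.', '.', '.', '.', '.', '.', '.', '.', '.', '.', '.', '.', '.', '.', '.', '.']
202 ['.', '.', '.', '.', '14/250', '15/255', '15/255', '14/254', '14/236', '12/178', '.', '.', '.', '.', '.', '.', '.', '.', '.', '.', '.', '.', '.', '.', '.', '.']
204 ['.', '.', '.', '.', '.', '14/248', '15/255', '15/255', '15/255', '14/241', '13/203', '9/122', '.', '.', '.', '.', '.', '.', '.', '.', '.', '.', '.', '.', '.', '.']
206 ['.', '.', '.', '.', '.', '13/204', '14/243', '15/255', '15/255', '15/255', '14/244', '13/213', '15/166', '19/152', '17/96', '.', '.', '.', '.', '.', '.', '.', '.', '.', '.', '.']
208 ['.', '.', '.', '.', '.', '18/181', '15/211', '14/242', '15/255', '15/255', '15/255', '14/247', '14/224', '16/192', '18/119', '.', '.', '.', '.', '.',
[... 1550 characters left out ...]
20/229', '19/194', '17/113', '.', '.']
228 ['.', '.', '.', '.', '.', '.', '.', '.', '.', '.', '.', '.', '.', '.', '.', '.', '18/120', '19/195', '20/231', '20/220', '19/181', '18/126', '.', '.', '.', '.']
230 ['.', '.', '.', '.', '.', '.', '.', '.', '.', '.', '.', '.', '.', '.', '.', '.', '.', '.', '.', '.', '.', '.', '.', '.', '.', '.']
99 [406.61777 227.28188] ((404.2171325683594, 226.1145782470703), (40.785804748535156, 14.08997631072998), 28.92291831970215) [  0.89483905   0.44638896 406.6177     227.28181   ]
57 [384.54684 216.60338] ((386.1463317871094, 217.73191833496094), (53.307823181152344, 21.12114906311035), 24.268857955932617) [  0.82495296   0.5652014  384.5468     216.6034    ]
```

>>> servo_tool:
  moves:
    - {"dx":0.008,"dy":-0.02,"dz":0,"wx":0,"wy":0,"wz":-0.6}
    - {"dx":0.02,"dy":-0.052,"dz":0.005,"wx":0,"wy":0,"wz":-1.4}
    - {"dx":0.033,"dy":-0.087,"dz":0.015,"wx":0,"wy":0,"wz":-2.3}
    - {"dx":0.046,"dy":-0.122,"dz":0.03,"wx":0,"wy":0,"wz":-3.2}
    - {"dx":0.059,"dy":-0.157,"dz":0.05,"wx":0,"wy":0,"wz":-4.1}
    - {"dx":0.072,"dy":-0.192,"dz":0.075,"wx":0,"wy":0,"wz":-5.0}
    - {"dx":0.084,"dy":-0.224,"dz":0.1,"wx":0,"wy":0,"wz":-5.8}
    - {"dx":0.094,"dy":-0.25,"dz":0.12,"wx":0,"wy":0,"wz":-6.4}

```text
clock: 27.77
tcp_pos: [401.4, 220.3, 178.1]
ee_rot: [-3.141, -0.002, -2.638]
contact_force: [0.5, -0.7, -1.2]
gripper_width: 43.8
grip_force: 0.0
```

>>> servo_tool:
  moves:
    - {"dx":0,"dy":0,"dz":0.005,"wx":0,"wy":0,"wz":0}
    - {"dx":0,"dy":0,"dz":0.015,"wx":0,"wy":0,"wz":0}
    - {"dx":0,"dy":0,"dz":0.025,"wx":0,"wy":0,"wz":0}
    - {"dx":0,"dy":0,"dz":0.03,"wx":0,"wy":0,"wz":0}
    - {"dx":0,"dy":0,"dz":0.03,"wx":0,"wy":0,"wz":0}
    - {"dx":0,"dy":0,"dz":0.03,"wx":0,"wy":0,"wz":0}
    - {"dx":0,"dy":0,"dz":0.03,"wx":0,"wy":0,"wz":0}
    - {"dx":0,"dy":0,"dz":0.03,"wx":0,"wy":0,"wz":0}

```text
clock: 28.43
tcp_pos: [405.1, 224.6, 150.1]
ee_rot: [-3.142, 0.001, -2.641]
contact_force: [-1.0, -0.2, -0.8]
gripper_width: 44.0
grip_force: 0.0
```

```bash
python3 - <<'E'
from h import *
go([404.5,225,108],209); print(bot.get_obs()["joint_positions"])
s=vision.capture("scene");crop(s,130,205,100,133,6,"pics/s11.png")
E
```

```text
to [404.5 225.  108. ] 209 -> d(m) [0.0003 0.0006 0.0421] w [-0.    0.01 -0.05] clk 28.4
[ 4.80655474e-01  3.17738390e-01  2.04166311e+00 -3.37894018e-05
  7.81201695e-01 -1.59097611e+00]
```

View pics/s11.png

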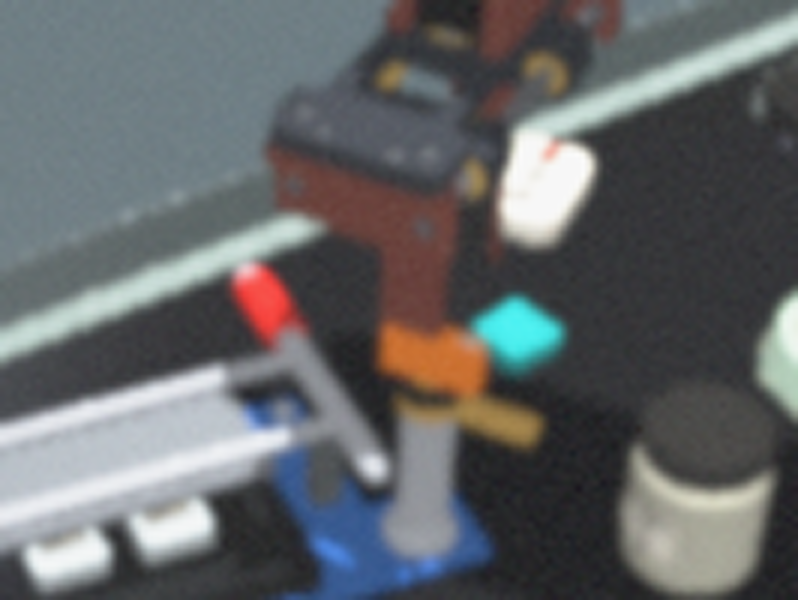

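The crop shows the fingers straddling the orange wing at (432,358), with the dog at (505,418) pointing away from the bar and both boxes under it. I'll descend and grip.

>>> servo_tool:
  moves:
    - {"dx":0,"dy":0.0005,"dz":0.006,"wx":0,"wy":0,"wz":0}
    - {"dx":0,"dy":0.0005,"dz":0.013,"wx":0,"wy":0,"wz":0}
    - {"dx":0,"dy":0.0005,"dz":0.02,"wx":0,"wy":0,"wz":0}
    - {"dx":0,"dy":0.0005,"dz":0.027,"wx":0,"wy":0,"wz":0}
    - {"dx":0,"dy":0.0005,"dz":0.034,"wx":0,"wy":0,"wz":0}
    - {"dx":0,"dy":0.0005,"dz":0.039,"wx":0,"wy":0,"wz":0}
    - {"dx":0,"dy":0.0005,"dz":0.042,"wx":0,"wy":0,"wz":0}
    - {"dx":0,"dy":0.0005,"dz":0.042,"wx":0,"wy":0,"wz":0}

```text
clock: 29.15
tcp_pos: [403.9, 224.3, 106.8]
ee_rot: [3.142, -0.001, -2.641]
contact_force: [0.5, 0.7, 0.2]
gripper_width: 43.8
grip_force: 0.0
```

>>> servo_tool:
  moves:
    - {"dx":0,"dy":0,"dz":0,"wx":0,"wy":0,"wz":0}
    - {"dx":0,"dy":0,"dz":0,"wx":0,"wy":0,"wz":0}
    - {"dx":0,"dy":0,"dz":0,"wx":0,"wy":0,"wz":0}
    - {"dx":0,"dy":0,"dz":0,"wx":0,"wy":0,"wz":0}
    - {"dx":0,"dy":0,"dz":0,"wx":0,"wy":0,"wz":0}
    - {"dx":0,"dy":0,"dz":0,"wx":0,"wy":0,"wz":0}
    - {"dx":0,"dy":0,"dz":0,"wx":0,"wy":0,"wz":0}
    - {"dx":0,"dy":0,"dz":0,"wx":0,"wy":0,"wz":0}
  hand: 1.0
  force: 30

```text
clock: 29.82
tcp_pos: [404.4, 225.6, 108.3]
ee_rot: [3.14, 0.001, -2.642]
contact_force: [-4.2, 6.2, 5.6]
gripper_width: 11.9
grip_force: 32.4
```

```bash
python3 - <<'E'
from h import *
o=bot.get_obs();print(o["wrist_torque"],o["contact_force"],o["ee_rot"],o["effort"][5],o["tcp_pos"],o["gripper_width"])
E
```

```text
[ 1.24705304  0.725804   -0.0021372 ] [-4.24249421  6.22484937  5.56915836] [ 3.14022220e+00  1.43347024e-03 -2.64185451e+00] 0.0005108244477014523 [404.43058025 225.6055187  108.28478061] 11.881319348963913
```

>>> servo_tool:
  moves:
    - {"dx":0,"dy":0,"dz":0,"wx":0,"wy":0,"wz":0.6}
    - {"dx":0,"dy":0,"dz":0,"wx":0,"wy":0,"wz":1.5}
    - {"dx":0,"dy":0,"dz":0,"wx":0,"wy":0,"wz":2.5}
    - {"dx":0,"dy":0,"dz":0,"wx":0,"wy":0,"wz":3.5}
    - {"dx":0,"dy":0,"dz":0,"wx":0,"wy":0,"wz":4.5}
    - {"dx":0,"dy":0,"dz":0,"wx":0,"wy":0,"wz":5.5}
    - {"dx":0,"dy":0,"dz":0,"wx":0,"wy":0,"wz":6.5}
    - {"dx":0,"dy":0,"dz":0,"wx":0,"wy":0,"wz":7.5}

```text
clock: 30.48
tcp_pos: [404.4, 226.0, 108.3]
ee_rot: [3.139, -0.0, 2.851]
contact_force: [-6.0, 9.0, 4.3]
gripper_width: 11.8
grip_force: 32.4
```

```bash
python3 - <<'E'
from h import *
o=bot.get_obs();print(o["wrist_torque"],o["contact_force"],o["ee_rot"],o["effort"][5],o["tcp_pos"],o["gripper_width"])
E
```

```text
[1.71579347 0.88258555 0.00244535] [-6.01336334  9.02869536  4.28991689] [ 3.13905386e+00 -1.74381982e-04  2.85057660e+00] -1.6279591619968414 [404.36552337 225.99626537 108.28778381] 11.821843231562841
```

>>> servo_tool:
  moves:
    - {"dx":0,"dy":0,"dz":0,"wx":0,"wy":0,"wz":1.0}
    - {"dx":0,"dy":0,"dz":0,"wx":0,"wy":0,"wz":2.0}
    - {"dx":0,"dy":0,"dz":0,"wx":0,"wy":0,"wz":3.0}
    - {"dx":0,"dy":0,"dz":0,"wx":0,"wy":0,"wz":4.0}
    - {"dx":0,"dy":0,"dz":0,"wx":0,"wy":0,"wz":5.0}
    - {"dx":0,"dy":0,"dz":0,"wx":0,"wy":0,"wz":6.0}
    - {"dx":0,"dy":0,"dz":0,"wx":0,"wy":0,"wz":7.0}
    - {"dx":0,"dy":0,"dz":0,"wx":0,"wy":0,"wz":8.0}

```text
clock: 31.15
tcp_pos: [404.7, 226.4, 108.3]
ee_rot: [3.139, -0.002, 2.013]
contact_force: [-3.5, 11.1, 2.7]
gripper_width: 11.6
grip_force: 32.2
```

```bash
python3 - <<'E'
from h import *
o=bot.get_obs();print(o["wrist_torque"],o["contact_force"],o["ee_rot"],o["effort"][5],o["tcp_pos"],o["gripper_width"])
E
```

```text
[1.94882746 0.85480453 0.00896939] [-3.51576275 11.14174898  2.73848079] [ 3.13916247e+00 -2.31581097e-03  2.01269631e+00] -1.631997898221016 [404.67846323 226.35540789 108.32028907] 11.639474583788518
```

>>> servo_tool:
  moves:
    - {"dx":0,"dy":0,"dz":0,"wx":0,"wy":0,"wz":0.5}
    - {"dx":0,"dy":0,"dz":0,"wx":0,"wy":0,"wz":1.0}
    - {"dx":0,"dy":0,"dz":0,"wx":0,"wy":0,"wz":1.5}
    - {"dx":0,"dy":0,"dz":0,"wx":0,"wy":0,"wz":2.0}
    - {"dx":0,"dy":0,"dz":0,"wx":0,"wy":0,"wz":2.5}
    - {"dx":0,"dy":0,"dz":0,"wx":0,"wy":0,"wz":3.0}
    - {"dx":0,"dy":0,"dz":0,"wx":0,"wy":0,"wz":3.5}
    - {"dx":0,"dy":0,"dz":0,"wx":0,"wy":0,"wz":4.0}

```text
clock: 31.82
tcp_pos: [404.9, 226.5, 108.3]
ee_rot: [3.14, -0.003, 1.596]
contact_force: [-4.1, 10.9, 1.8]
gripper_width: 12.0
grip_force: 32.3
```

```bash
cat > q.py <<'E'
from h import *
o=bot.get_obs();print(o["wrist_torque"].round(4),o["contact_force"].round(1),np.degrees(o["ee_rot"][2]),o["effort"][5],o["joint_positions"][5])
E
python3 q.py
```

```text
[2.0116 0.8078 0.0181] [-4.1 10.9  1.8] 91.47054493164549 -0.8029607310891151 0.4545676898517188
```

>>> servo_tool:
  moves:
    - {"dx":0,"dy":0,"dz":0,"wx":0,"wy":0,"wz":0.4}
    - {"dx":0,"dy":0,"dz":0,"wx":0,"wy":0,"wz":0.8}
    - {"dx":0,"dy":0,"dz":0,"wx":0,"wy":0,"wz":1.2}
    - {"dx":0,"dy":0,"dz":0,"wx":0,"wy":0,"wz":1.6}
    - {"dx":0,"dy":0,"dz":0,"wx":0,"wy":0,"wz":2.0}
    - {"dx":0,"dy":0,"dz":0,"wx":0,"wy":0,"wz":2.4}
    - {"dx":0,"dy":0,"dz":0,"wx":0,"wy":0,"wz":2.8}
    - {"dx":0,"dy":0,"dz":0,"wx":0,"wy":0,"wz":3.2}

```text
clock: 32.48
tcp_pos: [405.0, 226.4, 108.3]
ee_rot: [3.141, -0.004, 1.262]
contact_force: [-2.4, 10.0, 1.4]
gripper_width: 12.1
grip_force: 32.1
```

```bash
python3 q.py;python3 - <<'E'
from h import *
s=vision.capture("scene");crop(s,150,245,60,80,8,"pics/s12.png")
E
```

```text
[1.9144 0.7106 0.0341] [-2.4 10.   1.4] 72.29832775767949 -0.6386957131326199 0.7891497542525693
```

View pics/s12.png

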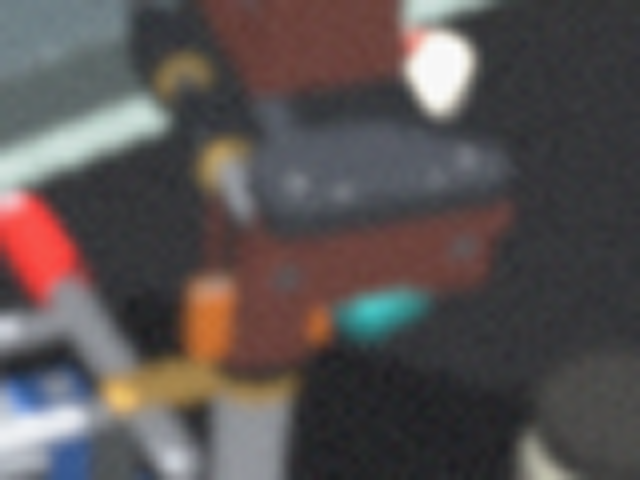

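The dog now points over the bar's end at (115,395). The torque is still low at 0.03 N m, so it isn't home yet.

>>> servo_tool:
  moves:
    - {"dx":0,"dy":0,"dz":0,"wx":0,"wy":0,"wz":0.25}
    - {"dx":0,"dy":0,"dz":0,"wx":0,"wy":0,"wz":0.5}
    - {"dx":0,"dy":0,"dz":0,"wx":0,"wy":0,"wz":0.75}
    - {"dx":0,"dy":0,"dz":0,"wx":0,"wy":0,"wz":1.0}
    - {"dx":0,"dy":0,"dz":0,"wx":0,"wy":0,"wz":1.25}
    - {"dx":0,"dy":0,"dz":0,"wx":0,"wy":0,"wz":1.5}
    - {"dx":0,"dy":0,"dz":0,"wx":0,"wy":0,"wz":1.75}
    - {"dx":0,"dy":0,"dz":0,"wx":0,"wy":0,"wz":2.0}

```text
clock: 33.2
tcp_pos: [405.1, 226.4, 108.3]
ee_rot: [3.141, -0.004, 1.054]
contact_force: [-1.4, 10.2, 0.6]
gripper_width: 11.9
grip_force: 32.1
```

```bash
python3 q.py
```

```text
[1.8692 0.6273 0.1412] [-1.4 10.2  0.6] 60.36834625728963 -0.26985048316419125 0.9976013982895475
```

>>> servo_tool:
  moves:
    - {"dx":0,"dy":0,"dz":0,"wx":0,"wy":0,"wz":0.25}
    - {"dx":0,"dy":0,"dz":0,"wx":0,"wy":0,"wz":0.5}
    - {"dx":0,"dy":0,"dz":0,"wx":0,"wy":0,"wz":0.75}
    - {"dx":0,"dy":0,"dz":0,"wx":0,"wy":0,"wz":1.0}
    - {"dx":0,"dy":0,"dz":0,"wx":0,"wy":0,"wz":1.25}
    - {"dx":0,"dy":0,"dz":0,"wx":0,"wy":0,"wz":1.5}
    - {"dx":0,"dy":0,"dz":0,"wx":0,"wy":0,"wz":1.75}
    - {"dx":0,"dy":0,"dz":0,"wx":0,"wy":0,"wz":2.0}

```text
clock: 33.87
tcp_pos: [405.2, 226.4, 108.3]
ee_rot: [-3.141, -0.004, 0.844]
contact_force: [-2.1, 10.5, 0.7]
gripper_width: 11.8
grip_force: 32.1
```

```bash
python3 q.py;python3 - <<'E'
from h import *
s=vision.capture("scene");crop(s,150,245,60,80,8,"pics/s13.png")
E
```

```text
[1.765  0.5623 0.1933] [-2.1 10.5  0.7] 48.37054244603202 -0.27062349021434784 1.2070651423540193
```

View pics/s13.png

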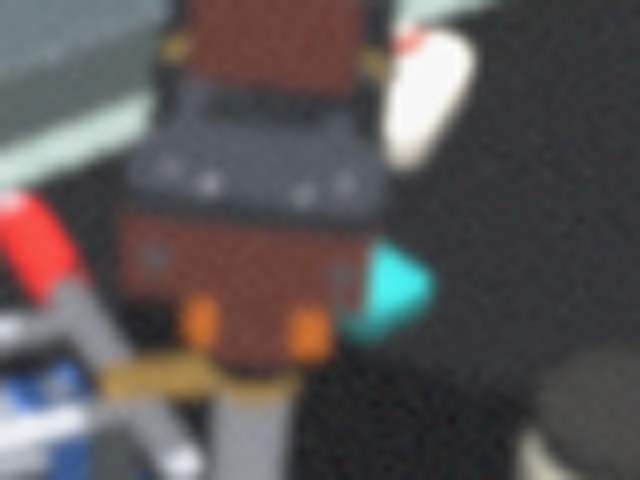

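The torque jumped to the clutch level (0.14 to 0.19 N m) between yaw 72° and 60°. The dog is standing still at (110,380) while the wing turns, so slip is about 0.2 to 0.42 rad. Another 24° brings it to about 0.6 to 0.85 rad.

>>> servo_tool:
  moves:
    - {"dx":0,"dy":0,"dz":0,"wx":0,"wy":0,"wz":0.5}
    - {"dx":0,"dy":0,"dz":0,"wx":0,"wy":0,"wz":1.0}
    - {"dx":0,"dy":0,"dz":0,"wx":0,"wy":0,"wz":1.5}
    - {"dx":0,"dy":0,"dz":0,"wx":0,"wy":0,"wz":2.0}
    - {"dx":0,"dy":0,"dz":0,"wx":0,"wy":0,"wz":2.5}
    - {"dx":0,"dy":0,"dz":0,"wx":0,"wy":0,"wz":3.0}
    - {"dx":0,"dy":0,"dz":0,"wx":0,"wy":0,"wz":3.5}
    - {"dx":0,"dy":0,"dz":0,"wx":0,"wy":0,"wz":4.0}

```text
clock: 34.58
tcp_pos: [405.4, 226.2, 108.4]
ee_rot: [-3.14, -0.004, 0.424]
contact_force: [-0.9, 7.9, 1.3]
gripper_width: 12.0
grip_force: 31.4
```

```bash
python3 q.py
```

```text
[1.4698 0.358  0.1207] [-0.9  7.9  1.3] 24.309576527515265 -0.6868904270231724 1.6272237238583012
```

>>> servo_tool:
  moves:
    - {"dx":0,"dy":0,"dz":0,"wx":0,"wy":0,"wz":0}
    - {"dx":0,"dy":0,"dz":0,"wx":0,"wy":0,"wz":0}
    - {"dx":0,"dy":0,"dz":0,"wx":0,"wy":0,"wz":0}
    - {"dx":0,"dy":0,"dz":0,"wx":0,"wy":0,"wz":0}
    - {"dx":0,"dy":0,"dz":-0.01,"wx":0,"wy":0,"wz":0}
    - {"dx":0,"dy":0,"dz":-0.03,"wx":0,"wy":0,"wz":0}
    - {"dx":0,"dy":0,"dz":-0.06,"wx":0,"wy":0,"wz":0}
    - {"dx":0,"dy":0,"dz":-0.09,"wx":0,"wy":0,"wz":0}
  hand: 0.0

```text
clock: 35.25
tcp_pos: [403.4, 224.0, 198.6]
ee_rot: [3.141, 0.003, 0.427]
contact_force: [-0.0, 0.1, 1.1]
gripper_width: 43.9
grip_force: 0.0
```

>>> servo_tool:
  moves:
    - {"dx":0,"dy":0,"dz":-0.02,"wx":0,"wy":0,"wz":0}
    - {"dx":-0.01,"dy":0,"dz":-0.04,"wx":0,"wy":0,"wz":0}
    - {"dx":-0.02,"dy":0,"dz":-0.06,"wx":0,"wy":0,"wz":0}
    - {"dx":-0.03,"dy":0,"dz":-0.08,"wx":0,"wy":0,"wz":0}
    - {"dx":-0.03,"dy":0,"dz":-0.1,"wx":0,"wy":0,"wz":0}
    - {"dx":-0.03,"dy":0,"dz":-0.11,"wx":0,"wy":0,"wz":0}
    - {"dx":-0.03,"dy":0,"dz":-0.11,"wx":0,"wy":0,"wz":0}
    - {"dx":-0.03,"dy":0,"dz":-0.11,"wx":0,"wy":0,"wz":0}

```text
clock: 35.92
tcp_pos: [377.1, 212.1, 307.8]
ee_rot: [-3.142, -0.001, 0.427]
contact_force: [-0.6, -0.4, -0.9]
gripper_width: 43.7
grip_force: 0.0
```

```bash
python3 - <<'E'
from h import *
print(bot.get_obs()["contact_force"])
s=vision.capture("scene");crop(s,150,190,75,110,7,"pics/s14.png")
E
```

```text
[-0.60136049 -0.39403006 -0.93995955]
```

View pics/s14.png

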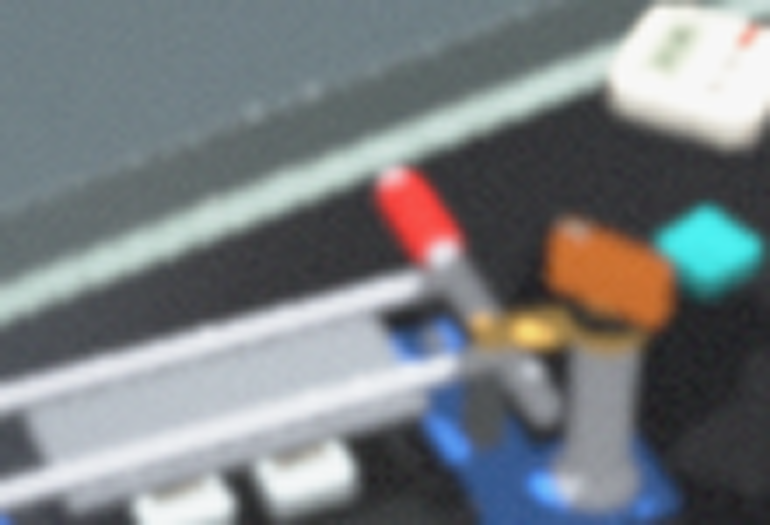

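The dog stands over the bar's end at (500,330) and the wing has turned on past it by about 40°. The bar is down, both boxes are in place and the arm is clear, so I'm handing in.

```bash
python3 -c "
from bench import bot
print(bot.job_done())"
```

```text
the job is handed in; nothing more can be done
None
```

I handed the job in, and no verdict came back: both boxes found lie flat in the tray under the closed bar, and the dog is home with an estimated 0.6–0.85 rad of clutch slip; by my count I viewed 15 pictures, one over the limit of 14.

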